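# Load and start the burn-in tray

### The job

The hold-down bar of the burn-in tray stands unpinned over the pockets: slide it back out of the way. Put every finished white module on the bench into a pocket of the tray, flat and lid up, then slide the bar shut over them and lock it with the loose pin, pushed fully home through the bar and the bracket. Roll the timer's thumbwheel until the digit 4 stands squarely in its window, and only once the bar is pinned and the digit is right, press the green start button fully. Leave the other things on the bench where they are.

Things in the scene. Friction and masses are not known exactly. Their poses are not given: they have to be found in the camera images.
- tray: fixed burn-in tray, mm: origin at underside below the middle of its pocket row; own y along the row, own x away from the robot. Five blue-walled pockets 45 (x) by 65 (y) at x = 0, y = -138, -69, 0, 69, 138; floor at z 8, walls 4 thick, tops at z 16. Rails 38 high along x at y = +-181.5, x -32 to 92. A seated module: centre z 23, top z 38
- unit1_center (a point): centre of a finished module: closed white box 40 (own x) by 60 (own y) by 30 high, about 70 g, lying lid up (blue label, four screws), centre 15 above its underside. Fits a pocket with its 60 side along the tray's y, either way round. Three to five modules are present; None at the start = absent
- unit2_center (a point): centre of a finished module: closed white box 40 (own x) by 60 (own y) by 30 high, about 70 g, lying lid up (blue label, four screws), centre 15 above its underside. Fits a pocket with its 60 side along the tray's y, either way round. Three to five modules are present; None at the start = absent
- unit3_center (a point): centre of a finished module: closed white box 40 (own x) by 60 (own y) by 30 high, about 70 g, lying lid up (blue label, four screws), centre 15 above its underside. Fits a pocket with its 60 side along the tray's y, either way round. Three to five modules are present; None at the start = absent
- unit4_center (a point): centre of a finished module: closed white box 40 (own x) by 60 (own y) by 30 high, about 70 g, lying lid up (blue label, four screws), centre 15 above its underside. Fits a pocket with its 60 side along the tray's y, either way round. Three to five modules are present; None at the start = absent
- unit5_center (a point): centre of a finished module: closed white box 40 (own x) by 60 (own y) by 30 high, about 70 g, lying lid up (blue label, four screws), centre 15 above its underside. Fits a pocket with its 60 side along the tray's y, either way round. Three to five modules are present; None at the start = absent
- bar (a joint): steel hold-down bar, m: 0 = parked behind the pockets (away from the robot), 0.065 = closed at its stop, over the middle of the pockets. At the start it stands unpinned over the pockets (0.045 to 0.060). Slides toward the tray's -x against about 2 N of friction, stays where left. 16 mm wide (x), runs along y, 40 to 48 mm above the bench (2 over seated modules)
- bar_handle (a point): centre of the red upright grip in the middle of the bar: 12 (tray x) by 30 (tray y) by 30 high, from 48 to 78 above the bench; centre at 63. Moves with the bar
- bar_hole (a point): centre of the mouth of the 13 diameter vertical hole through the 10 thick steel lug at the bar's +y end; the mouth is 48 above the bench. Moves with the bar; lies over lock_hole when the bar is closed
- lock_hole (a point): centre of the mouth of the 13 diameter vertical hole through the fixed yellow bracket at the tray's +y end; the mouth is 34 above the bench, the hole runs down to the bench
- pin_grip (a point): centre of the loose pin's orange round grip (16 diameter, 24 tall); own z points away from the tip. Below: collar 22 diameter, 4 thick, then steel shaft 10 diameter, 40 long, tapered tip. Site is 56 above the tip, 16 above the collar's underside (rests on the lug when home). At the start it stands grip up in a 14 hole in the rest block, point 61 above the bench
- pin_tip (a point): tip of the locking pin's shaft; 8 above the bench when the pin is home
- rest: fixed wooden rest block, 50 x 50 x 45 high, holding the pin at the start; origin at the centre of its underside
- console: fixed grey burn-in timer console, 130 (own x) by 160 (own y), top at 64; origin at the centre of its underside; own x points away from the robot (yaw varies). It carries the thumbwheel at own y = +48 and the green start button at own y = -45
- wheel (a joint): hours thumbwheel, rad: digit N (0 to 9) is centred in the window at N x 0.6283. Grows as the wheel's top rolls toward the console's +x (away from the robot). Stiff, no clicks (about 1 N at the rim), stays where left; stops at -0.25 and 5.9
- wheel_top (a point): topmost point of the orange knurled thumbwheel rim, 72 above the bench, fixed to the console (does not turn). Rim 56 diameter, 16 wide; axis level, along the console's y, 44 above the bench; stands 8 proud of the console top. Rolled by dragging a fingertip over it along the console's x
- window (a point): centre of the window showing the current digit (white on black, digit's foot toward the robot), 18.5 beside wheel_top toward the console's -y, black cover 66 above the bench
- start (a joint): green start button, m: 0 = out, 0.006 = fully pressed (down). Spring return, about 5 N fully down; counts as pressed beyond 0.004
- start_top (a point): centre of the top of the green start button, 28 diameter; it is pressed straight down
- meter: orange multimeter, 150 x 78 x 34, lying flat to the far left; not part of the job, origin at its underside
- driver: orange screwdriver, 150 long, lying right of the tray; not part of the job, origin at its underside
- reel: steel solder reel, 50 diameter, 40 tall, standing at the near left; not part of the job, origin at its underside
- jar: small jar with blue cap, 48 diameter, 60 tall, at the left; not part of the job, origin at its underside
- eraser: small yellow cleaning block, 45 x 28 x 16, at the near right; not part of the job, origin at its underside

How it is judged:
By the outcome, as a careful person would: the job done as asked, in the order asked, and still so for the second after the job is handed in, with the robot touching nothing.
Of unit1, unit2, unit3, unit4, unit5 only 3 to 5 are there at a start; the rules pass over those that are not, and their reading is None.
At some moment in a run one of unit1, unit2, unit3, unit4, unit5 may be knocked a few centimetres aside while the robot is not near it.
It also fails if it takes over 210 s, if anything falls off the work surface, if the arm or the gripper's body presses on something with over 40 N, if the wrist force passes 120 N, or if a joint passes its speed limit or range.

### The arm

A 6-joint arm with a two-finger parallel gripper is mounted at the origin on the work surface. World frame = base frame: x ahead of the robot, y to its left, z up, the work surface at z = 0. Lengths are in m, angles in rad, forces in N, time in s.
With the tool pointing down it reaches from about 0.325 to 0.85 m from the base axis. Payload 4.4 kg.
Tool frame: the origin (TCP) lies between the finger pads; the fingertips stand 14 mm ahead of it and the grasp point (between the pads) lies 5 mm behind it; z points along the fingers, y is the line along which they close (so a half turn about z gives the same grasp; the last joint's range is limited). The gripper opens to 94 mm and grips with 3 to 60 N. Pads are 16 mm wide; open, the fingers measure 119 mm over their backs; the gripper's body (75 mm by 177 mm) begins 78 mm behind the grasp point.
Start: joints at [-1.421, 0.207, 1.542, -0, 1.393, -0.15], TCP at [0.17, -0.549, 0.219] pointing down, gripper open.
Joint ranges: [-2.73, 2.73], [-0.86, 2.22], [0.23, 2.46], [-1.11, 4.25], [0.08, 2.63], [-2.82, 2.82]. Speed limits (rad/s): [2.79, 2.79, 3.14, 3.14, 3.14, 3.14].

### API

Orientations are given as a unit quaternion [x, y, z, w].
In Python, from rig import manip, eyes gives the robot as it stands. The module is installed in compiled form; this text tells all that it offers.
- The arm moves only by the tool drive_tool, never from a script. Its argument "deltas" is text: rows parted by semicolons, each of 7 numbers parted by spaces: the shift along the tool's x, y, z in m, then the turn, a rotation vector about the tool's x, y, z in rad, then the opening, from -1 (shut) to 1 (fully open), so that 0 is half open. A call has 1 to 12 rows; each row shifts and turns the commanded pose from where the row before left it, along the tool's axes as they then stand; what a row does not reach is not made up. A row lasts 1/12 s, in which the tool goes at most 41.7 mm and 7.16 degrees, less where a joint would pass 70% of its speed; a pose out of reach is approached as far as the arm can. A call with a gripper value outside its range is refused whole. The fingers move at their own pace and stop on an object; "squeeze" is the grip in N (left out, the last holds). Time passes only in rows, so rows that do not move let the fingers close. It gives the time, the measured TCP pose, the force, the opening and the grip force at its end, in the units of the state.
- manip.observe(): the state, without advancing time (a new reading comes with each control period).
- eyes.read_camera(name): name is "scene" or "top" or "wrist"; returns a dict with "img" (480x640x3 uint8, red, green, blue), "K" (3x3 intrinsics, pixels), "R" (3x3) and "t" (3): a world point X has camera coordinates R X + t; the wrist camera has in their place "mount" (4x4, takes a point from camera to tool coordinates, whose origin is the TCP and whose axes are the flange's). Camera axes: x right, y down, z forward; pixel columns grow to the right and rows downward; lengths in m; the calibration is good to about 2 mm. The wrist camera is an equidistant fisheye: a pixel r from the principal point sees the ray r / f radians off the axis. A picture is of the moment at which its call begins: read the wrist's pose just before it. There is no depth.
- manip.sign_off(): hands the job in; it is judged then, once.
Trained networks look in a picture, given as the dict that the camera call returned (one of the last four; its "shot" number tells which), for a name from the list of things; names that differ only in an ending like _2 or _b are one class to them, and where a whole thing is asked for, a point or a joint stands for the part that bears it (a point fixed in the world has none). Each returns a list of dicts, best first, with "p" (0 to 1); they miss things now and then, are a little off and sometimes report something else, mostly with a low value. They report only what shows in the picture. A call takes as long as a camera call.
- eyes.regions_of(picture, thing): "region" (480x640 bool, what is visible of it) and "bbox" ([left, top, width, height] in pixels, round what is visible of it).
The state is a dict: "clock": time; "joint_pos": joint angles; "joint_vel": joint speeds; "effort": joint torques, N m; "eef_pos": TCP position; "eef_rot": TCP orientation; "force": force on the tool from outside, world axes, zero at the start; "wrist_torque": the same for the moment, N m; "finger_gap": finger opening in m; "finger_force": force on a finger pad.
Only numpy, scipy, OpenCV 4.12 (cv2) and the standard library are available. Lean on these libraries where they do the work, as an engineer would, in place of code of your own. Each camera call takes 0.05 s, during which the arm holds its last target. There are 200 camera calls.

## Working session

There is one attempt and no reset: what is moved stays moved. The work goes in short steps, Python scripts to look and compute and a tool call to move; the robot and the scene stay as the last step left them, time stands still between calls to the robot, and variables do not carry over. Pictures are saved under pics/ and viewed, at most 14 in all, crops included, and the job is handed in when it is done.

Besides the shell and the picture viewer there is one more tool, called after "Call:" as name(argument=value, ...) on one line, values as JSON. drive_tool: Moves the arm, as the interface text tells. Its arguments: {"type":"object","properties":{"deltas":{"type":"string"},"squeeze":{"type":"number"}},"required":["deltas"]}

```bash
mkdir -p pics; ls
python3 - <<'E'
from rig import manip, eyes
import cv2, numpy as np
s=manip.observe(); print({k:np.round(v,3).tolist() for k,v in s.items()})
for n in ["scene","top"]:
    p=eyes.read_camera(n); cv2.imwrite(f"pics/{n}0.png",p["img"][:,:,::-1])
    print(n,p["K"],p["R"],p["t"],p["shot"])
E
```

```text
pics
{'clock': 0.0, 'joint_pos': [-1.42, 0.207, 1.543, -0.0, 1.393, -0.15], 'joint_vel': [-0.001, -0.0, -0.001, 0.001, 0.001, -0.001], 'effort': [-0.001, -37.088, -28.141, 0.07, 0.036, -0.0], 'eef_pos': [0.17, -0.548, 0.218], 'eef_rot': [0.989, 0.15, -0.0, -0.001], 'force': [0.797, -0.735, -0.611], 'wrist_torque': [0.059, -0.038, 0.026], 'finger_force': 0.0, 'finger_gap': 0.094}
scene [[499.61255301   0.         320.75700152]
 [  0.         499.61255301 235.54362471]
 [  0.           0.           1.        ]] [[ 0.64829381  0.76138897 -0.0014045 ]
 [ 0.6246235  -0.53289622 -0.57084771]
 [-0.4353856   0.36919975 -0.82105476]] [-0.30751862 -0.2554506   1.32330225] 1
top [[477.40444704   0.         330.16767435]
 [  0.         477.40444704 237.37363607]
 [  0.           0.           1.        ]] [[-0.016833   -0.99980134 -0.01067369]
 [-0.98669773  0.01833683 -0.16152818]
 [ 0.16169181  0.00781271 -0.98681038]] [0.0223804  0.48203017 1.02606463] 2
```

View pics/top0.png

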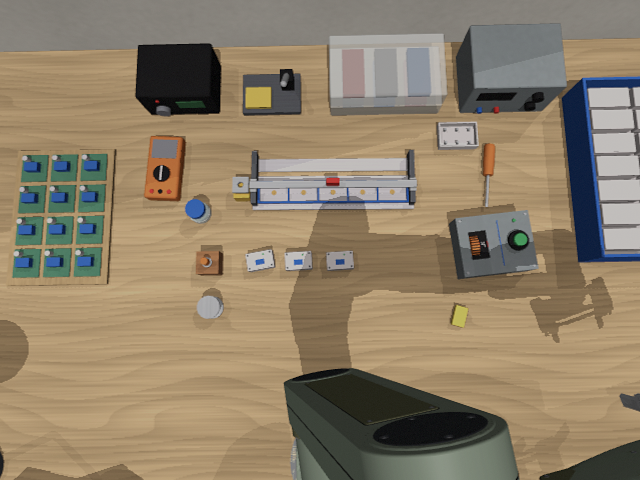

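View pics/scene0.png

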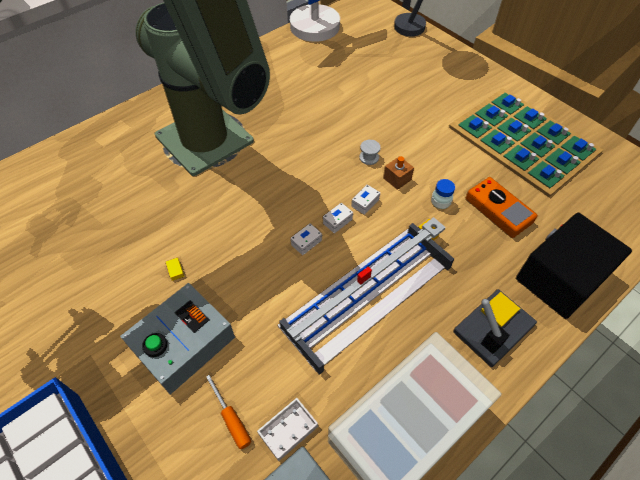

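```bash
cat > h.py <<'E'
from rig import manip, eyes
import cv2, numpy as np
from scipy.spatial.transform import Rotation as Ro
def rays(p,uv,s=None):
    """pixels -> (origin, world directions)"""
    uv=np.atleast_2d(np.asarray(uv,float)); K=p["K"]
    n=(uv-[K[0,2],K[1,2]])/[K[0,0],K[1,1]]
    if "mount" in p:
        r=np.linalg.norm(n,axis=1)+1e-12
        d=np.c_[n*(np.sin(r)/r)[:,None],np.cos(r)]
        M=p["mount"]; Rt=Ro.from_quat(s["eef_rot"]).as_matrix()
        return Rt@M[:3,3]+s["eef_pos"], d@M[:3,:3].T@Rt.T
    d=np.c_[n,np.ones(len(n))]
    return -p["R"].T@p["t"], d@p["R"]
def onz(p,uv,z,s=None):
    o,d=rays(p,uv,s); return (o+d*((z-o[2])/d[:,2])[:,None])[:,:2]
def px(p,X,s=None):
    X=np.atleast_2d(X)
    if "mount" in p:
        Rt=Ro.from_quat(s["eef_rot"]).as_matrix(); M=p["mount"]
        c=((X-s["eef_pos"])@Rt-M[:3,3])@M[:3,:3]
        r=np.linalg.norm(c[:,:2],axis=1); th=np.arctan2(r,c[:,2])
        return c[:,:2]/r[:,None]*th[:,None]*p["K"][0,0]+p["K"][:2,2]
    c=X@p["R"].T+p["t"]; return (c[:,:2]/c[:,2:])*p["K"][0,0]+p["K"][:2,2]
def rect(xy):
    c,wh,a=cv2.minAreaRect((np.asarray(xy)*1000).astype(np.float32))
    if wh[0]<wh[1]: wh=wh[::-1]; a+=90
    return np.round(c,1), np.round(wh,1), round((a+90)%180-90,1)   # long side angle
def snap(name,file=None):
    s=manip.observe(); p=eyes.read_camera(name)
    if file: cv2.imwrite("pics/"+file,p["img"][:,:,::-1])
    return p,s
def locate(p,s,thing,z):
    for r in eyes.regions_of(p,thing)[:6]:
        m=r["region"]; ys,xs=np.nonzero(m)
        if len(xs)<5: continue
        xy=onz(p,np.c_[xs,ys],z,s)
        print(thing,round(r["p"],2),r["bbox"],"mean",np.round(xy.mean(0)*1000,1),"rect",*rect(xy))
E
python3 - <<'E'
from h import *
p,s=snap("top")
for t,z in [("unit1_center",.03),("tray",.03),("bar_handle",.078),("bar_hole",.048),("lock_hole",.034),("pin_grip",.07),("rest",.045),("console",.064),("wheel",.072),("window",.066),("start_top",.07),("jar",.06),("reel",.04)]: locate(p,s,t,z)
E
```

```text
tray 0.76 [233.4, 148.8, 183.7, 63.7] mean [607.5  15.9] rect [618.7  25.8] [422.4 141.5] 89.6
tray 0.62 [514.0, 232.4, 13.4, 12.4] mean [ 471.3 -410.3] rect [ 471.2 -410.1] [29.6 24.7] -47.4
bar_handle 0.59 [229.1, 177.1, 189.9, 15.5] mean [594.9  37.5] rect [592.4  25.1] [402.6  36.2] 88.9
bar_hole 0.89 [232.3, 176.4, 183.8, 17.5] mean [603.2  44.7] rect [600.9  26. ] [414.4  37.3] 88.9
bar_hole 0.65 [326.9, 251.2, 27.6, 17.8] mean [428.9  -6.3] rect [429.   -6.5] [59. 41.] -87.4
bar_hole 0.37 [448.9, 208.3, 91.3, 70.2] mean [ 459.  -344.1] rect [ 459.8 -343.6] [181.3 134.7] -84.3
lock_hole 0.44 [454.4, 303.6, 15.2, 24.7] mean [ 305.8 -264.6] rect [ 306.  -264.2] [46.7 31.3] -17.3
lock_hole 0.34 [235.3, 174.5, 181.7, 19.3] mean [607.2  37.5] rect [604.7  25.4] [418.9  37.8] 88.9
pin_grip 0.45 [199.3, 258.0, 13.1, 8.0] mean [429.5 282.1] rect [429.6 282. ] [17.3 15.4] -88.6
pin_grip 0.29 [231.8, 151.8, 184.2, 61.5] mean [596.7  16.9] rect [605.9  24.5] [404.5 136.3] 89.2
rest 0.98 [198.7, 248.3, 26.2, 27.8] mean [429.1 280. ] rect [430.3 280.7] [64.  55.4] 89.0
console 0.94 [449.0, 211.4, 89.8, 66.9] mean [ 457.1 -338.6] rect [ 457.8 -338.2] [176.8 132.8] -84.0
wheel 0.56 [232.5, 151.4, 185.4, 59.6] mean [595.3  16. ] rect [605.7  24.4] [403.9 135.2] 89.2
wheel 0.53 [469.5, 238.1, 18.9, 18.4] mean [ 455.  -300.6] rect [ 456.2 -297.9] [37.5 37.3] -47.1
window 0.9 [450.2, 208.0, 90.7, 70.8] mean [ 456.6 -338.2] rect [ 457.2 -337.6] [176.4 132.6] -83.8
start_top 0.5 [235.0, 175.7, 183.0, 17.0] mean [596.9  33. ] rect [594.7  24.7] [404.6  36.5] 88.9
jar 0.7 [187.2, 200.3, 25.9, 21.1] mean [543.6 305.1] rect [543.7 305.4] [61.8 43.4] 44.8
reel 0.69 [198.0, 298.6, 24.9, 20.3] mean [332.4 277.9] rect [333.1 278.8] [57.4 47.6] 89.0
```

Call:
drive_tool(deltas="0 0 -0.007 0 0 -0.106 1;0 0 -0.007 0 0 -0.106 1;0 0 -0.007 0 0 -0.106 1;0 0 -0.007 0 0 -0.106 1;0 0 -0.007 0 0 -0.106 1;0 0 -0.007 0 0 -0.106 1;0 0 -0.007 0 0 -0.106 1;0 0 -0.007 0 0 -0.106 1;0 0 -0.007 0 0 -0.106 1;0 0 -0.007 0 0 -0.106 1;0 0 -0.007 0 0 -0.106 1;0 0 -0.007 0 0 -0.105 1", squeeze=20)

```text
clock: 1.8
eef_pos: [0.1704, -0.5492, 0.3038]
eef_rot: [0.705, 0.709, 0.0, 0.0]
force: [0.6, -0.7, -0.5]
finger_gap: 0.0943
finger_force: 0.0
```

Call:
drive_tool(deltas="0.033 0.0183 0 0 0 0 1;0.033 0.0183 0 0 0 0 1;0.033 0.0183 0 0 0 0 1;0.033 0.0183 0 0 0 0 1;0.033 0.0183 0 0 0 0 1;0.033 0.0183 0 0 0 0 1;0.033 0.0183 0 0 0 0 1;0.033 0.0183 0 0 0 0 1;0.033 0.0183 0 0 0 0 1")

```text
clock: 2.55
eef_pos: [0.3352, -0.2504, 0.3037]
eef_rot: [0.707, 0.707, 0.0, 0.0]
force: [0.3, 0.1, -0.6]
finger_gap: 0.0938
finger_force: 0.0
```

Call:
drive_tool(deltas="0.033 0.0183 0 0 0 0 1;0.033 0.0183 0 0 0 0 1;0.033 0.0183 0 0 0 0 1;0.033 0.0183 0 0 0 0 1;0.033 0.0183 0 0 0 0 1;0.033 0.0183 0 0 0 0 1;0.033 0.0183 0 0 0 0 1;0.033 0.0183 0 0 0 0 1;0.033 0.0183 0 0 0 0 1;0 0 0 0 0 0 1;0 0 0 0 0 0 1")

```text
clock: 3.47
eef_pos: [0.4993, 0.0467, 0.3031]
eef_rot: [0.705, 0.709, -0.0, -0.0]
force: [0.0, 0.3, 0.3]
finger_gap: 0.094
finger_force: 0.0
```

Run:
```python
from h import *
p,s=snap("wrist","w1.png"); print(s["eef_pos"],s["eef_rot"],p["K"],p["mount"])
```

```text
[0.49934856 0.04666163 0.30313851] [ 7.05368547e-01  7.08840617e-01 -3.88894446e-04 -2.03714008e-04] [[371.64829954   0.         321.09470671]
 [  0.         371.64829954 239.06625571]
 [  0.           0.           1.        ]] [[-1.05862398e-04 -9.60528932e-01 -2.78180086e-01  8.04222249e-02]
 [ 9.99999971e-01 -4.12444701e-05 -2.38140297e-04  5.43364615e-04]
 [ 2.17267255e-04 -2.78180103e-01  9.60528908e-01 -1.65712345e-01]
 [ 0.00000000e+00  0.00000000e+00  0.00000000e+00  1.00000000e+00]]
```

View pics/w1.png

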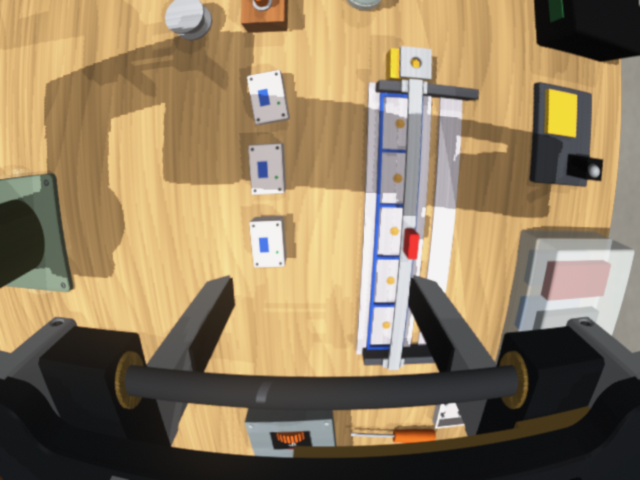

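Run:
```python
from h import *
p,s=snap("wrist")
for t,z in [("unit1_center",.03),("bar",.048),("bar_handle",.078),("lock_hole",.034),("pin_grip",.07)]: locate(p,s,t,z)
hsv=cv2.cvtColor(p["img"],cv2.COLOR_RGB2HSV); H,S,V=cv2.split(hsv)
def blobs(m,z,amin=40):
    n,l,st,c=cv2.connectedComponentsWithStats(m.astype(np.uint8))
    for i in range(1,n):
        if st[i,4]>amin:
            ys,xs=np.nonzero(l==i); xy=onz(p,np.c_[xs,ys],z,s); print(st[i],np.round(xy.mean(0)*1000,1),*rect(xy))
print("red");blobs(((H<5)|(H>175))&(S>170)&(V>100),.078)
print("blue");blobs((H>100)&(H<125)&(S>120)&(V>60),.03)
print("yellow");blobs((H>20)&(H<32)&(S>170),.034)
print("white in unit area"); m=(S<60)&(V>110); m2=np.zeros_like(m); m2[60:280,240:300]=m[60:280,240:300]; blobs(m2,.03,200)
print("lughole",onz(p,[[416,62]],.048,s),"rails",onz(p,[[475,94],[415,354]],.038,s))
```

```text
bar 0.74 [382.2, 48.9, 49.5, 319.6] mean [603.8  60.2] rect [603.7  25.8] [414.5  37.9] 89.5
bar_handle 0.56 [383.6, 43.8, 50.3, 324.1] mean [596.3  61.8] rect [596.5  32.2] [386.9  35.2] 89.6
lock_hole 0.74 [358.2, 46.5, 120.8, 321.5] mean [603.   44.4] rect [608.5  21.8] [429.7 134.7] 85.7
lock_hole 0.72 [245.4, 66.5, 41.8, 56.5] mean [437.6 172.1] rect [437.6 172.6] [63.1 42.2] -79.5
pin_grip 0.7 [258.8, 0.0, 10.7, 6.8] mean [435.2 274. ] rect [435.1 273.1] [19.  11.1] -3.9
pin_grip 0.69 [247.7, 407.0, 91.9, 47.7] mean [ 452.9 -283.5] rect [ 456.  -290.4] [131.3 107.5] 3.7
red
[405 229  14  28 303] [600.6   8.8] [600.5   8.6] [31.6 14.4] 89.8
blue
[259  88  10  16 128] [431.6 172.6] [431.6 172.4] [18.  10.1] -80.8
[ 367   91   41  259 1200] [573.5  13.8] [581.5   8.9] [340.8  32.3] 89.2
[259 161   9  15 121] [429.5  86.3] [430.   86.3] [16.8  9.7] 88.9
[260 237   9  14 108] [428.   -7.3] [428.1  -7.4] [16.9  9.9] -89.6
yellow
[389  48  10  30 289] [583.  213.7] [582.9 213.9] [36.3 10.8] 89.7
[ 545   88   32   47 1330] [817.8 177.6] [818.4 177.7] [59.1 54.7] 89.9
white in unit area
[ 247   69   43   55 1597] [437.1 172.5] [436.5 172.6] [61.4 41.8] -79.9
[ 248  142   38   52 1580] [435.2  87. ] [434.6  86.6] [60.5 42.4] -87.5
[ 250  216   36   51 1519] [433.8  -3.5] [433.2  -4.4] [64.9 42.3] -87.4
lughole [[0.6064319  0.21335001]] rails [[ 0.68397604  0.18320198]
 [ 0.63203731 -0.16730022]]
```

Call:
drive_tool(deltas="-0.0095 0.0252 0 0 0 0 1;-0.0095 0.0252 0 0 0 0 1;-0.0095 0.0252 0 0 0 0 1;-0.0095 0.0252 0 0 0 0 1;0 0 0.033 0 0 0 0.2;0 0 0.033 0 0 0 0;0 0 0.033 0 0 0 0;0 0 0.033 0 0 0 0;0 0 0.033 0 0 0 0;0 0 0.033 0 0 0 0;0 0 0.03 0 0 0 0")

```text
clock: 4.73
eef_pos: [0.5993, 0.0063, 0.0737]
eef_rot: [0.707, 0.707, -0.0, -0.0]
force: [1.1, 0.6, -0.3]
finger_gap: 0.0509
finger_force: 0.0
```

Call:
drive_tool(deltas="0 0 0.008 0 0 0 0;0 0 0 0 0 0 0;0 0 0 0 0 0 -1;0 0 0 0 0 0 -1;0 0 0 0 0 0 -1;0 0 0 0 0 0 -1;0 0 0 0 0 0 -1;0 0 0 0 0 0 -1")

```text
clock: 5.4
eef_pos: [0.6015, 0.0072, 0.069]
eef_rot: [0.707, 0.707, 0.001, 0.001]
force: [-0.3, 0.7, 3.0]
finger_gap: 0.0119
finger_force: 20.0
```

Call:
drive_tool(deltas="0 0.01 0 0 0 0 -1;0 0.01 0 0 0 0 -1;0 0.01 0 0 0 0 -1;0 0.01 0 0 0 0 -1;0 0.008 0 0 0 0 -1;0 0.001 0 0 0 0 -1;0 0 0 0 0 0 -1")

```text
clock: 5.98
eef_pos: [0.6508, 0.0066, 0.069]
eef_rot: [0.707, 0.707, 0.001, 0.002]
force: [1.2, -1.8, 5.2]
finger_gap: 0.0116
finger_force: 20.0
```

Call:
drive_tool(deltas="0 0.001 0 0 0 0 -1;0 0.001 0 0 0 0 -1;0 0.001 0 0 0 0 -1;0 0 0 0 0 0 -1")

```text
clock: 6.32
eef_pos: [0.6525, 0.0066, 0.069]
eef_rot: [0.707, 0.707, 0.0, 0.001]
force: [-1.5, -1.9, 7.0]
finger_gap: 0.0118
finger_force: 20.0
```

Call:
drive_tool(deltas="0 0.001 0 0 0 0 -1;0 0.001 0 0 0 0 -1;0 0 0 0 0 0 -1")

```text
clock: 6.57
eef_pos: [0.6544, 0.0066, 0.069]
eef_rot: [0.707, 0.707, 0.0, 0.001]
force: [-2.1, -1.8, 6.9]
finger_gap: 0.0119
finger_force: 20.0
```

Call:
drive_tool(deltas="0 0.001 0 0 0 0 -1;0 0.001 0 0 0 0 -1;0 0 0 0 0 0 -1")

```text
clock: 6.82
eef_pos: [0.6564, 0.0065, 0.069]
eef_rot: [0.707, 0.707, 0.0, 0.001]
force: [-1.8, -2.0, 6.6]
finger_gap: 0.0118
finger_force: 20.0
```

Call:
drive_tool(deltas="0 0 0 0 0 0 -0.2;0 0 0 0 0 0 -0.2;0 0 0 0 0 0 0;0 0 -0.035 0 0 0 0.5;0 -0.025 -0.033 0 0 0 1;0 -0.025 -0.033 0 0 0 1;0 -0.025 -0.033 0 0 0 1;0 -0.025 -0.033 0 0 0 1;0 -0.025 -0.033 0 0 0 1;0 -0.025 -0.033 0 0 0 1;0 0 0 0 0 0 1")

```text
clock: 7.73
eef_pos: [0.5063, 0.0073, 0.3084]
eef_rot: [0.706, 0.708, 0.004, 0.005]
force: [0.7, 0.7, 0.6]
finger_gap: 0.0819
finger_force: 0.0
```

Run:
```python
from h import *
p,s=snap("wrist","w2.png"); print(s["eef_pos"],s["eef_rot"])
hsv=cv2.cvtColor(p["img"],cv2.COLOR_RGB2HSV); H,S,V=cv2.split(hsv)
def blobs(m,z,amin=40):
    n,l,st,c=cv2.connectedComponentsWithStats(m.astype(np.uint8))
    for i in range(1,n):
        if st[i,4]>amin:
            ys,xs=np.nonzero(l==i); xy=onz(p,np.c_[xs,ys],z,s); print(st[i],np.round(xy.mean(0)*1000,1),*rect(xy))
print("red");blobs(((H<5)|(H>175))&(S>170)&(V>100),.078)
print("blue");blobs((H>100)&(H<125)&(S>120)&(V>60),.03)
```

```text
[0.50626222 0.00732159 0.3084076 ] [0.70649657 0.70769067 0.00360908 0.00484707]
red
[440 197  16  27 256] [654.9   5.5] [652.9   6.7] [30.2 17.6] 87.5
blue
[251  58  10  15 118] [432.3 172.7] [432.2 172.6] [18.   9.6] -80.6
[ 361   61   52  263 2056] [592.1  15.2] [591.9   8. ] [340.2  51.9] 89.6
[250 129   9  15 117] [430.1  86.4] [430.1  86.4] [17.   9.7] 89.1
[251 206   9  14 107] [428.9  -7.2] [428.9  -7.2] [17.   9.4] -86.7
```

View pics/w2.png

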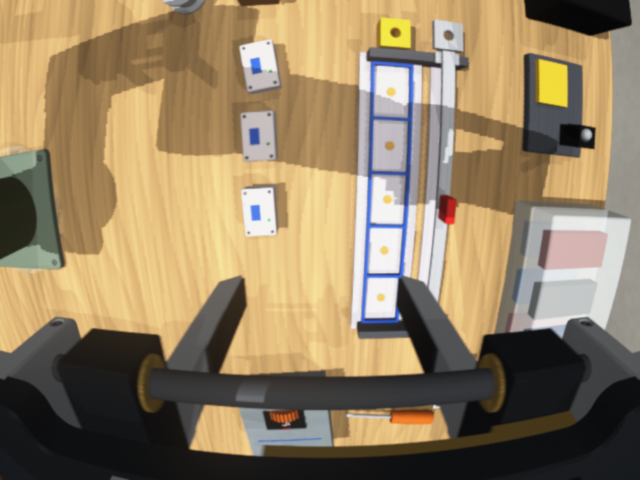

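Run:
```python
from h import *
p,s=snap("wrist"); print(s["eef_pos"],s["eef_rot"])
hsv=cv2.cvtColor(p["img"],cv2.COLOR_RGB2HSV); H,S,V=cv2.split(hsv)
def blobs(m,z,amin=10,roi=None):
    if roi: k=np.zeros_like(m); a,b,c,d=roi; k[b:d,a:c]=m[b:d,a:c]; m=k
    n,l,st,c=cv2.connectedComponentsWithStats(m.astype(np.uint8))
    for i in range(1,n):
        if st[i,4]>amin:
            ys,xs=np.nonzero(l==i); xy=onz(p,np.c_[xs,ys],z,s); print(st[i],np.round(xy.mean(0)*1000,1),*rect(xy))
print("blue");blobs((H>100)&(H<125)&(S>120)&(V>60),.016,500)
print("dots");blobs((H>10)&(H<25)&(S>100)&(V>100),.008,10,(372,68,412,312))
print("lockhole");blobs((V<120),.034,5,(384,22,407,44))
print("lock yellow");blobs((H>20)&(H<32)&(S>150),.034,50,(370,10,420,50))
print("lughole");blobs((V<130),.048,5,(438,24,460,46))
print("red");blobs(((H<5)|(H>175))&(S>170)&(V>150),.078,10)
print("white in unit area"); blobs((S<60)&(V>110),.03,200,(236,36,284,240))
```

```text
[0.50679945 0.00723466 0.30521652] [0.7066125  0.70758503 0.00286534 0.0037406 ]
blue
[ 361   60   52  265 2189] [594.9   6.5] [594.8   5.7] [350.6  54.3] 89.3
dots
[387  88   8   7  48] [596.  143.8] [595.7 143.8] [9.1 7.7] 2.9
[386 142   8   8  53] [595.3  74.8] [595.3  74.7] [9.  8.8] 1.7
[384 196   7   8  44] [594.2   5.7] [594.3   5.7] [8.4 8.2] -43.5
[381 248   7   7  39] [593.6 -63.2] [593.8 -63.1] [8.6 8. ] 47.2
[378 295   6   7  33] [ 592.7 -132.4] [ 592.6 -132.1] [9.3 7.1] -86.3
lockhole
[391  28   6   7  28] [594.7 215.3] [594.5 215.5] [7.9 5.5] 76.2
lock yellow
[379  17  32  31 875] [595.7 214.1] [596.  214.3] [38.  37.5] 89.2
lughole
[445  30   9   9  56] [659.3 214.9] [659.6 214.8] [10.5  9.3] -77.4
red
[445 200  12  25 189] [655.9   5.3] [655.3   5.2] [28.1 11.1] 87.4
white in unit area
[ 238   39   42   55 1539] [436.8 172.4] [436.2 171.7] [63.3 42. ] -80.2
[ 239  110   38   52 1566] [435.3  87.1] [434.6  86.9] [59.9 42.4] -87.3
[ 240  186   37   51 1555] [434.   -4.3] [433.5  -5. ] [63.1 42.7] -87.0
```

Call:
drive_tool(deltas="-0.004 -0.0245 0.02 0 0 0 0.4;-0.004 -0.0245 0.02 0 0 0 0.4;-0.004 -0.0245 0.02 0 0 0 0.4;0 0 0.033 0 0 -0.052 0.4;0 0 0.033 0 0 0 0.4;0 0 0.033 0 0 0 0.4;0 0 0.033 0 0 0 0.4;0 0 0.033 0 0 0 0.4;0 0 0.033 0 0 0 0.4;0 0 0.018 0 0 0 0.4;0 0 0 0 0 0 0.4;0 0 0 0 0 0 0.4")

```text
clock: 8.83
eef_pos: [0.4301, -0.0043, 0.022]
eef_rot: [0.688, 0.726, -0.002, -0.003]
force: [-0.6, 0.2, 0.1]
finger_gap: 0.066
finger_force: 0.0
```

Call:
drive_tool(deltas="0 0.003 -0.003 0 0 0 0.2;0 0 0 0 0 0 -1;0 0 0 0 0 0 -1;0 0 0 0 0 0 -1;0 0 0 0 0 0 -1;0 0 0 0 0 0 -1")

```text
clock: 9.33
eef_pos: [0.4363, -0.005, 0.0286]
eef_rot: [0.688, 0.726, 0.0, 0.001]
force: [-1.5, 0.6, 7.0]
finger_gap: 0.0398
finger_force: 20.0
```

```bash
cat > show.py <<'E'
from h import *
import sys
f=sys.argv[1]; p,s=snap("wrist",f)
R=Ro.from_quat(s["eef_rot"]).as_matrix()
print(np.round(s["eef_pos"]*1000,1),"yaw",round(np.degrees(np.arctan2(R[1,0],R[0,0])),2),"tilt z",np.round(R[:,2],4),"gap",s["finger_gap"],"F",np.round(s["force"],1))
E
python3 show.py w3.png
```

```text
[436.3  -5.   28.6] yaw 93.04 tilt z [ 1.9e-03 -5.0e-04 -1.0e+00] gap 0.03981061948656839 F [-1.5  0.6  7. ]
```

Call:
drive_tool(deltas="0 0 -0.02 0 0 0 -1;0 0 -0.03 0 0 0.065 -1;0 0 -0.03 0 0 0 -1;0.0026 0.0316 0 0 0 0 -1;0.0025 0.0315 0 0 0 0 -1;0.0025 0.0315 0 0 0 0 -1;0.0025 0.0315 0 0 0 0 -1;0.0025 0.0315 0 0 0 0 -1;0 0 0 0 0 0 -1;0 0 0 0 0 0 -1;0 0 0 0 0 0 -1")

```text
clock: 10.3
eef_pos: [0.5921, 0.0061, 0.1067]
eef_rot: [0.711, 0.703, -0.001, -0.001]
force: [-0.3, 0.1, -1.0]
finger_gap: 0.04
finger_force: 20.0
```

```bash
python3 show.py w3.png
```

```text
[592.1   6.1 106.7] yaw 89.32 tilt z [-2.2e-03  3.0e-04 -1.0e+00] gap 0.04002758041001569 F [-0.3  0.1 -1. ]
```

View pics/w3.png

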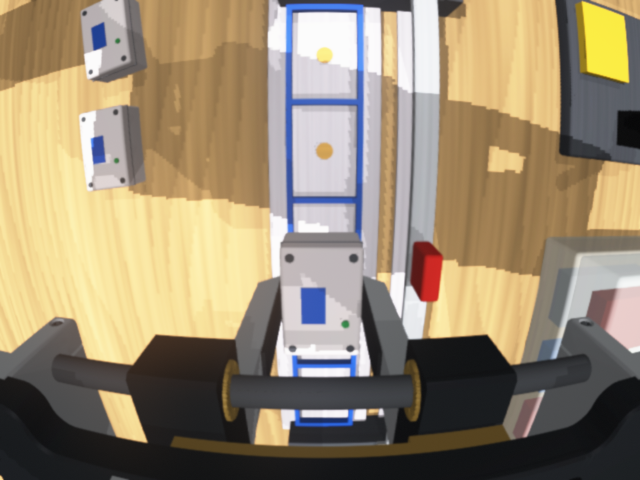

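Run:
```python
from h import *
p,s=snap("wrist")
print(s["eef_pos"])
print("dots",onz(p,[[324.5,54.5],[324,150.5]],.008,s)*1000)
print("wall crossings",onz(p,[[290,102],[361.5,102],[291,199.5],[359.5,199.5],[289,8],[363,8]],.016,s)*1000)
# module top: corners
print("mod top",onz(p,[[282,243],[362,243],[281,348],[360,348]],s["eef_pos"][2]+.0015,s)*1000)
print("handle top",onz(p,[[414,243],[436,246],[441,299],[428,299]],.078,s)*1000)
```

```text
[0.59172051 0.00607467 0.10683602]
dots [[596.06195636 144.18690904]
 [594.89254801  74.95570766]]
wall crossings [[572.16131251 109.34646089]
 [620.74036201 108.89784123]
 [571.34283394  41.35180736]
 [619.40978604  40.82704737]
 [572.03002935 177.92593526]
 [622.96951122 177.56067085]]
mod top [[574.49801311  37.24770318]
 [611.5557157   36.82290391]
 [571.00869637 -19.95331837]
 [612.18487793 -20.37674911]]
handle top [[644.27423377  27.28018001]
 [657.4232616   25.33014983]
 [663.78364089  -8.01331841]
 [655.50626812  -7.62731324]]
```

Call:
drive_tool(deltas="-0.0005 0.0024 0.01 0 0 0 -1;0 0 0.02 0 0 0 -1;0 0 0.016 0 0 0 -1;0 0 0.012 0 0 0 -1;0 0 0.006 0 0 0 -1;0 0 0.003 0 0 0 -1;0 0 0.002 0 0 0 -1;0 0 0 0 0 0 -1;0 0 0 0 0 0 -1")

```text
clock: 11.15
eef_pos: [0.5964, 0.0053, 0.0393]
eef_rot: [0.711, 0.703, 0.001, 0.001]
force: [-0.5, 0.1, -1.2]
finger_gap: 0.0396
finger_force: 20.0
```

Call:
drive_tool(deltas="0 0 0.002 0 0 0 -1;0 0 0 0 0 0 -1;0 0 0 0 0 0 0.3;0 0 0 0 0 0 0.3;0 0 0 0 0 0 0.3;0 0 -0.03 0 0 0 0.4;0 0 -0.03 0 0 0 0.4;0 0 -0.03 0 0 0 0.4")

```text
clock: 11.82
eef_pos: [0.595, 0.0055, 0.1269]
eef_rot: [0.711, 0.703, -0.001, -0.001]
force: [0.4, 0.3, 0.3]
finger_gap: 0.0658
finger_force: 0.0
```

Call:
drive_tool(deltas="0.016 -0.0322 0 0 0 -0.03 0.4;0.0158 -0.0322 0 0 0 -0.03 0.4;0.0156 -0.0322 0 0 0 0 0.4;0.0154 -0.0322 0 0 0 0 0.4;0.0154 -0.0322 0 0 0 0 0.4;0 0 0 0 0 0 0.4;0 0 0 0 0 0 0.4;0 0 0 0 0 0 0.4")

```text
clock: 12.48
eef_pos: [0.4338, 0.0786, 0.1273]
eef_rot: [0.69, 0.724, 0.001, 0.001]
force: [-0.3, 0.4, 0.6]
finger_gap: 0.0659
finger_force: 0.0
```

```bash
cat >> h.py <<'E'
def blobs(p,s,m,z,amin=10,roi=None,amax=1e9):
    if roi: k=np.zeros_like(m); a,b,c,d=roi; k[b:d,a:c]=m[b:d,a:c]; m=k
    n,l,st,c=cv2.connectedComponentsWithStats(m.astype(np.uint8))
    for i in range(1,n):
        if amax>st[i,4]>amin:
            ys,xs=np.nonzero(l==i); xy=onz(p,np.c_[xs,ys],z,s); print(st[i],np.round(xy.mean(0)*1000,1),*rect(xy))
def hsv(p): return cv2.split(cv2.cvtColor(p["img"],cv2.COLOR_RGB2HSV))
E
cat > units.py <<'E'
from h import *
import sys
p,s=snap("wrist",sys.argv[1]); R=Ro.from_quat(s["eef_rot"]).as_matrix()
print(np.round(s["eef_pos"]*1000,1),"yaw",round(np.degrees(np.arctan2(R[1,0],R[0,0])),2),"gap",s["finger_gap"])
H,S,V=hsv(p)
print("label");blobs(p,s,(H>100)&(H<125)&(S>120)&(V>60),.03,60)
print("white");blobs(p,s,(S<60)&(V>110),.03,300)
E
python3 units.py w4.png
```

```text
[433.8  78.6 127.3] yaw 92.77 gap 0.06587081675968999
label
[315 102  19  27 405] [432.  172.7] [432.  172.6] [18.7 10.7] -80.3
[ 461  123   90  214 3327] [584.  104.3] [586.1  90.6] [179.2  53. ] 89.4
[308 222  15  25 364] [429.8  86.6] [429.6  86.4] [18.3 10.3] -87.2
[496 328  11   7  63] [598.3   5.5] [598.3   5.2] [10.7  6.2] -2.1
white
[181   0  49  12 399] [340.4 256.1] [340.2 255.7] [37.8  9.3] -5.1
[ 296   71   67   89 4287] [436.1 173.5] [435.7 173.2] [59.9 40.3] -80.5
[ 549   76   74  282 4367] [674.1 140.6] [674.6 104.7] [267.7  42.8] 89.8
[ 442  106   56  251 3839] [551.8  94.1] [551.5  86.2] [210.9  17.2] 88.8
[508 108  75  25 761] [603.  188.8] [609. 189.] [76.2 10.1] 0.4
[ 494  131   49   80 2909] [585.5 145.3] [585.9 145. ] [60.4 38.2] 89.0
[ 468  134   91  202 3069] [599.9  52.8] [594.5  90.9] [177.6  56.9] 89.7
[ 527  138   63  209 4893] [642.6  91.1] [642.1  82.4] [193.5  30.1] 89.4
[ 293  189   56   84 4007] [434.   89.8] [433.7  88.4] [63.4 39.9] -87.5
[ 480  214   52   71 2541] [584.8  81. ] [585.4  80.3] [58.8 38.3] 89.3
[   0  236   25  118 1436] [ 98.5 -17.4] [107.7  -8.4] [153.7  42.5] 68.7
[210 277  45  51 932] [366.6  27.1] [366.7  27. ] [57.1 16.6] 60.6
[611 309  29  33 443] [769.8   2.5] [772.3  -1.7] [49.  34.5] -24.7
```

View pics/w4.png

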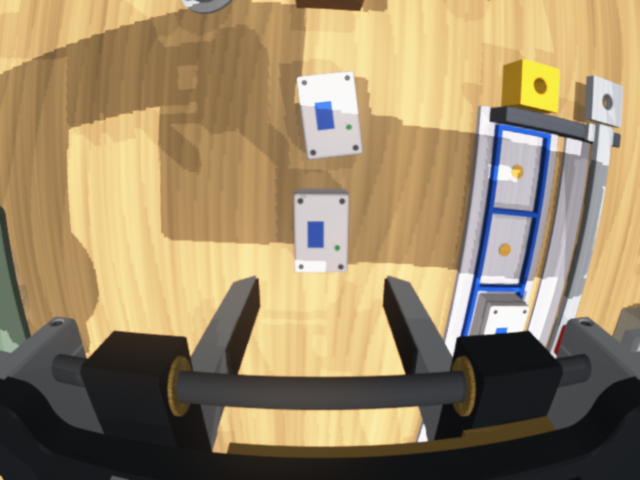

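Call:
drive_tool(deltas="0.0084 0.0014 0.02 0 0 0 0.4;0 0 0.03 0 0 0 0.4;0 0 0.03 0 0 0 0.4;0 0 0.02 0 0 0 0.4;0 0 0 0 0 0 0.2;0 0 0 0 0 0 -1;0 0 0 0 0 0 -1;0 0 0 0 0 0 -1;0 0 0 0 0 0 -1;0 0 0 0 0 0 -1")

```text
clock: 13.37
eef_pos: [0.4355, 0.0871, 0.0281]
eef_rot: [0.69, 0.724, 0.001, 0.002]
force: [-0.5, -0.4, 2.6]
finger_gap: 0.04
finger_force: 20.0
```

Call:
drive_tool(deltas="0 0 -0.02 0 0 0 -1;0 0 -0.03 0 0 0.06 -1;0 0 -0.03 0 0 0 -1;-0.0021 0.032 0 0 0 0 -1;-0.0021 0.032 0 0 0 0 -1;-0.0021 0.032 0 0 0 0 -1;-0.002 0.032 0 0 0 0 -1;-0.002 0.0317 0 0 0 0 -1;0 0 0 0 0 0 -1;0 0 0 0 0 0 -1;0 0 0 0 0 0 -1;0 0 0 0 0 0 -1")

```text
clock: 14.37
eef_pos: [0.5915, 0.0752, 0.1063]
eef_rot: [0.711, 0.703, -0.0, -0.001]
force: [-0.7, -0.1, -1.1]
finger_gap: 0.0397
finger_force: 20.0
```

Call:
drive_tool(deltas="0 0.0022 0.01 0 0 0 -1;0 0 0.02 0 0 0 -1;0 0 0.016 0 0 0 -1;0 0 0.012 0 0 0 -1;0 0 0.006 0 0 0 -1;0 0 0.003 0 0 0 -1;0 0 0.002 0 0 0 -1;0 0 0 0 0 0 -1;0 0 0 0 0 0 -1")

```text
clock: 15.12
eef_pos: [0.5959, 0.0749, 0.0383]
eef_rot: [0.711, 0.703, 0.001, 0.001]
force: [-0.5, 0.4, 0.3]
finger_gap: 0.0396
finger_force: 20.0
```

Call:
drive_tool(deltas="0 0 0.001 0 0 0 -1;0 0 0 0 0 0 -1;0 0 0 0 0 0 0.3;0 0 0 0 0 0 0.3;0 0 0 0 0 0 0.3;0 0 -0.03 0 0 0 0.4;0 0 -0.03 0 0 0 0.4;0 0 -0.03 0 0 0 0.4")

```text
clock: 15.78
eef_pos: [0.5944, 0.075, 0.1268]
eef_rot: [0.711, 0.703, -0.001, -0.001]
force: [0.5, -0.7, 0.2]
finger_gap: 0.0657
finger_force: 0.0
```

Call:
drive_tool(deltas="0.015 -0.0266 0 0 0 0 0.4;0.015 -0.0266 0 0 0 0 0.4;0.015 -0.0266 0 0 0 0 0.4;0.015 -0.0266 0 0 0 0 0.4;0.015 -0.0266 0 0 0 0 0.4;0.015 -0.0266 0 0 0 0 0.4;0 0 0 0 0 -0.09 0.4;0 0 0 0 0 -0.09 0.4;0 0 0 0 0 0 0.4;0 0 0 0 0 0 0.4;0 0 0 0 0 0 0.4")

```text
clock: 16.7
eef_pos: [0.437, 0.1668, 0.1267]
eef_rot: [0.646, 0.763, 0.0, 0.0]
force: [0.6, -1.0, 0.1]
finger_gap: 0.0663
finger_force: 0.0
```

```bash
python3 units.py w5.png | head -8
python3 - <<'E'
from h import *
p,s=snap("top","t2.png")
p,s=snap("wrist"); H,S,V=hsv(p); blobs(p,s,(H>5)&(H<14)&(S>190)&(V>100),.07,20)
for t in ["pin_grip","rest"]: locate(p,s,t,.073 if t[0]=='p' else .045)
E
```

```text
[437.  166.8 126.7] yaw 99.5 gap 0.0663318159526532
label
[ 487   49   59   60 2796] [562.6 320.8] [562.9 321.6] [54.4 46.9] 16.2
[308 224  15  25 373] [431.9 172.6] [431.9 172.6] [18.3 10.4] -80.5
[ 447  249   83  104 1480] [582.5 137.5] [586.1 135.8] [95.3 53.3] 89.6
[408 414  15  29 179] [561.9  -7.3] [564.1  -6.2] [40.6 12.1] -89.6
white
[627  19  13  62 618] [690.1 396.2] [688.9 398.5] [58.9 18.5] -86.0
[ 529    0  111   96 3423] [600.5 360.5] [602.1 371.7] [112.8  69.4] 1.6
[559   0  12  10  42] [574.7 378.5] [574.7 379.2] [11.5  7. ] 24.7
[556  16  13  15  57] [572.7 362.9] [573.2 363. ] [11.  10.3] 39.9
[333  74  20  10  60] [429.8 280.1] [430.5 280.3] [11.5  4.4] -4.9
pin_grip 0.64 [328.3, 53.6, 29.5, 40.2] mean [430.4 283.4] rect [430.5 283.2] [20.5 20.3] 38.1
rest 0.74 [303.3, 33.0, 81.7, 90.0] mean [431.  285.1] rect [431.3 285.7] [53.5 51. ] 89.5
```

View pics/w5.png

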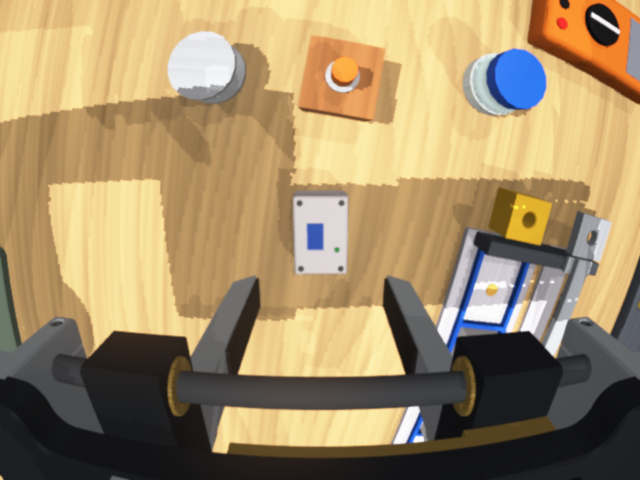

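Call:
drive_tool(deltas="0.0062 0.0003 0.02 0 0 0 0.4;0 0 0.03 0 0 0 0.4;0 0 0.03 0 0 0 0.4;0 0 0.02 0 0 0 0.4;0 0 0 0 0 0 0.2;0 0 0 0 0 0 -1;0 0 0 0 0 0 -1;0 0 0 0 0 0 -1;0 0 0 0 0 0 -1;0 0 0 0 0 0 -1")

```text
clock: 17.78
eef_pos: [0.4377, 0.1733, 0.0282]
eef_rot: [0.645, 0.764, 0.002, 0.001]
force: [-0.9, 0.6, 5.2]
finger_gap: 0.0397
finger_force: 20.0
```

Call:
drive_tool(deltas="0 0 -0.02 0 0 0 -1;0 0 -0.03 0 0 0.089 -1;0 0 -0.03 0 0 0.089 -1;-0.0055 0.032 0 0 0 0 -1;-0.0055 0.032 0 0 0 0 -1;-0.0055 0.032 0 0 0 0 -1;-0.0054 0.032 0 0 0 0 -1;-0.0054 0.032 0 0 0 0 -1;0 0 0 0 0 0 -1;0 0 0 0 0 0 -1;0 0 0 0 0 0 -1;0 0 0 0 0 0 -1")

```text
clock: 18.78
eef_pos: [0.5942, 0.1444, 0.1063]
eef_rot: [0.71, 0.704, -0.001, -0.001]
force: [0.0, 1.2, -0.3]
finger_gap: 0.0398
finger_force: 20.0
```

```bash
python3 show.py w6.png
```

```text
[594.2 144.4 106.3] yaw 89.46 tilt z [-0.0015  0.     -1.    ] gap 0.039847124760422376 F [ 0.   1.2 -0.3]
```

Call:
drive_tool(deltas="0 0.001 0.01 0 0 0 -1;0 0 0.02 0 0 0 -1;0 0 0.016 0 0 0 -1;0 0 0.012 0 0 0 -1;0 0 0.006 0 0 0 -1;0 0 0.003 0 0 0 -1;0 0 0.002 0 0 0 -1;0 0 0 0 0 0 -1;0 0 0 0 0 0 -1")

```text
clock: 19.58
eef_pos: [0.5974, 0.1442, 0.0383]
eef_rot: [0.711, 0.704, 0.001, 0.001]
force: [0.1, 0.8, 0.2]
finger_gap: 0.0397
finger_force: 20.0
```

Call:
drive_tool(deltas="0 0 0.001 0 0 0 -1;0 0 0 0 0 0 -1;0 0 0 0 0 0 0.3;0 0 0 0 0 0 0.3;0 0 0 0 0 0 0.3;0 0 -0.03 0 0 0 0.4;0 0 -0.03 0 0 0 0.4;0 0 -0.03 0 0 0 0.4;-0.04 0 -0.01 0 0 0 0.4;-0.04 0 -0.01 0 0 0 0.4;-0.04 0 0 0 0 0 0.4;0 0 0 0 0 0 0.4")

```text
clock: 20.58
eef_pos: [0.5966, 0.0175, 0.1482]
eef_rot: [0.713, 0.701, -0.0, 0.003]
force: [-0.2, -0.7, -0.4]
finger_gap: 0.0655
finger_force: 0.0
```

```bash
python3 units.py w6.png|head -1
```

```text
[596.6  17.5 148.2] yaw 89.09 gap 0.06552583398410569
```

View pics/w6.png

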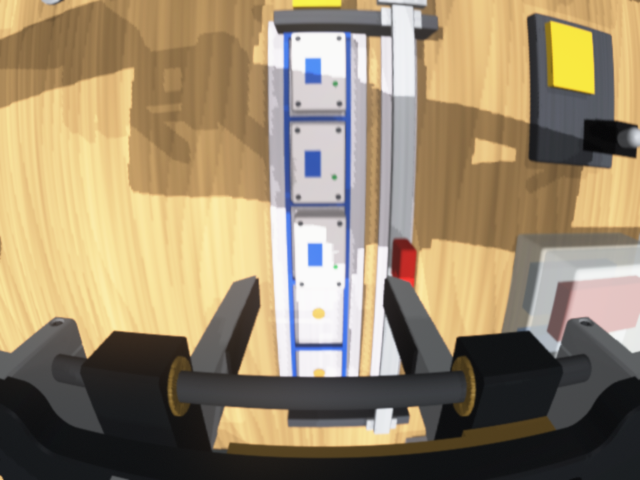

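Run:
```python
from h import *
p,s=snap("wrist"); H,S,V=hsv(p)
print(s["eef_pos"])
blobs(p,s,(H>100)&(H<125)&(S>120)&(V>60),.038,100,(300,50,330,280))
for z in (.038,):
  print(onz(p,[[299,223],[342,223],[302,284],[338,284],[298,128],[342,128],[297,197],[340,197],[297,38],[340,38],[296,104],[340,104]],z,s)*1000)
print("expected wall y=-28.8:",px(p,[[.594,-.0288,.016]],s), "floor dot",onz(p,[[318,313]],.008,s))
```

```text
[0.5959926 0.0205837 0.1473616]
[307  63  15  25 371] [593.4 145.2] [593.4 145.3] [18.3 10.2] 89.1
[307 157  14  24 336] [591.9  75.6] [591.9  75.6] [17.2  9.7] 88.9
[310 249  13  22 286] [592.4   4.6] [592.4   4.6] [17.5  9.5] 89.1
[[580.03376001  34.27814195]
 [612.8090229   33.75629294]
 [580.75567445 -16.08135439]
 [609.67137075 -16.54062189]
 [581.13059441 105.93889486]
 [613.2432473  105.42249702]
 [579.11539995  54.39922299]
 [611.35979708  53.87353786]
 [581.47099794 174.26394316]
 [612.83071775 173.70832755]
 [580.01786035 123.80916832]
 [612.0015831  123.25203949]]
expected wall y=-28.8: [[318.87446617 287.31377679]] floor dot [[ 0.5926393  -0.05822661]]
```

Call:
drive_tool(deltas="-0.008 0.03 0 0 0 0 0.4;-0.008 0.03 0 0 0 0 0.4;0 0 0 0 0 0 0.4;0 0 0 0 0 0 0.4;0 0 0 0 0 0 0.4")

```text
clock: 21.1
eef_pos: [0.6544, 0.0091, 0.1456]
eef_rot: [0.71, 0.704, -0.0, -0.001]
force: [-0.6, -0.8, -0.1]
finger_gap: 0.0658
finger_force: 0.0
```

Call:
drive_tool(deltas="-0.002 0.001 0.03 0 0 0 0.3;0 0 0.03 0 0 0 0;0 0 0.016 0 0 0 0;0 0 0 0 0 0 0;0 0 0 0 0 0 -1;0 0 0 0 0 0 -1;0 0 0 0 0 0 -1;0 0 0 0 0 0 -1;0 0 0 0 0 0 -1;0 0 0 0 0 0 -1")

```text
clock: 21.93
eef_pos: [0.6568, 0.0055, 0.0717]
eef_rot: [0.711, 0.704, 0.0, 0.001]
force: [-0.8, -0.2, 1.4]
finger_gap: 0.0117
finger_force: 20.0
```

Call:
drive_tool(deltas="0 -0.01 0 0 0 0 -1;0 -0.01 0 0 0 0 -1;0 -0.01 0 0 0 0 -1;0 -0.01 0 0 0 0 -1;0 -0.01 0 0 0 0 -1;0 -0.005 0 0 0 0 -1;0 -0.002 0 0 0 0 -1;0 0 0 0 0 0 -1;0 0 0 0 0 0 -1")

```text
clock: 22.68
eef_pos: [0.5999, 0.0061, 0.0717]
eef_rot: [0.711, 0.704, 0.0, 0.0]
force: [-2.2, 0.8, 6.4]
finger_gap: 0.0118
finger_force: 20.0
```

Call:
drive_tool(deltas="0 -0.002 0 0 0 0 -1;0 -0.002 0 0 0 0 -1;0 -0.001 0 0 0 0 -1;0 0 0 0 0 0 -1;0 0 0 0 0 0 -1")

```text
clock: 23.1
eef_pos: [0.5957, 0.0061, 0.0717]
eef_rot: [0.711, 0.704, 0.001, 0.001]
force: [0.9, 0.2, 6.8]
finger_gap: 0.0118
finger_force: 20.0
```

Call:
drive_tool(deltas="0 -0.001 0 0 0 0 -1;0 -0.001 0 0 0 0 -1;0 0 0 0 0 0 -1;0 0 0 0 0 0 -1")

```text
clock: 23.43
eef_pos: [0.5941, 0.0062, 0.0717]
eef_rot: [0.711, 0.704, 0.001, 0.001]
force: [2.4, 1.4, 6.2]
finger_gap: 0.0119
finger_force: 20.0
```

Call:
drive_tool(deltas="0 -0.001 0 0 0 0 -1;0 -0.001 0 0 0 0 -1;0 0 0 0 0 0 -1;0 0 0 0 0 0 -1")

```text
clock: 23.77
eef_pos: [0.5941, 0.0061, 0.0717]
eef_rot: [0.711, 0.703, 0.003, 0.003]
force: [7.2, 1.1, 1.3]
finger_gap: 0.012
finger_force: 20.0
```

Call:
drive_tool(deltas="0 0.001 0 0 0 0 -0.6;0 0 0 0 0 0 -0.3;0 0 0 0 0 0 0;0 0 0 0 0 0 0;0 0 -0.03 0 0 0 0;0.01 0 -0.03 0 0 0 0;0.03 0 -0.02 0 0 0 0;0.03 0 0 0 0 0 0;0.03 0 0 0 0 0 0;0.03 0 0 0 0 0 0;0 0 0 0 0 0 0;0 0 0 0 0 0 0")

```text
clock: 24.77
eef_pos: [0.5916, 0.1373, 0.1497]
eef_rot: [0.71, 0.705, -0.001, -0.0]
force: [-0.4, -1.5, -1.0]
finger_gap: 0.0473
finger_force: 0.0
```

Call:
drive_tool(deltas="0 0 0 0 0 0 0;0 0 0 0 0 0 0;0 0 0 0 0 0 0;0 0 0 0 0 0 0")

```text
clock: 25.1
eef_pos: [0.5926, 0.1349, 0.1503]
eef_rot: [0.711, 0.703, -0.0, -0.0]
force: [0.5, -1.1, -0.3]
finger_gap: 0.0465
finger_force: 0.0
```

```bash
python3 show.py w7.png
python3 - <<'E'
from h import *
p,s=snap("wrist"); print(s["eef_pos"])
i=cv2.imread("pics/w7.png")
u=px(p,[[.596,.2146,.048]],s)[0]; print(u)
x,y=(u-40).astype(int).clip(0); c=i[y:y+80,x:x+80]; print(x,y)
cv2.imwrite("pics/w7c.png",np.hstack([cv2.resize(c,(480,480),interpolation=cv2.INTER_CUBIC)]))
E
```

```text
[592.6 134.9 150.3] yaw 89.33 tilt z [-4.e-04 -2.e-04 -1.e+00] gap 0.04651663556486152 F [ 0.5 -1.1 -0.3]
[0.59264216 0.1350884  0.15035224]
[323.86254539 135.5037174 ]
283 95
```

View pics/w7c.png

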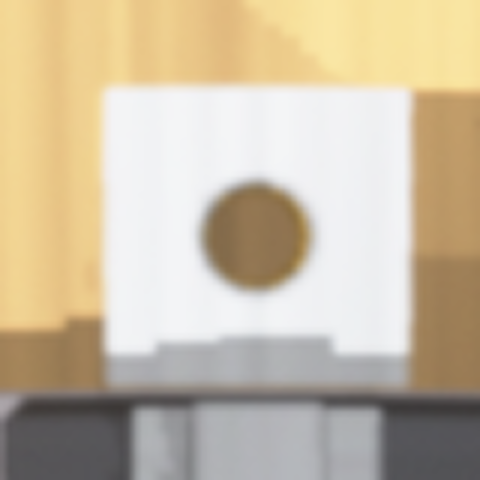

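Run:
```python
from h import *
p,s=snap("wrist"); print(s["eef_pos"])
print(onz(p,[[325.4,133.9]],.048,s)*1000)
```

```text
[0.5926581  0.13528369 0.15040348]
[[597.11567854 215.95366379]]
```

Call:
drive_tool(deltas="0.0136 -0.0325 -0.01 0 0 0 0;0.0136 -0.0325 -0.01 0 0 0 0;0.0136 -0.0325 -0.01 0 0 0 0;0.0136 -0.0325 -0.01 0 0 0 0;0.0136 -0.0325 0 0 0 0 0;0 0 0 0 0 0 0;0 0 0 0 0 0 0;0 0 0 0 0 0 0;0 0 0 0 0 0 0;0 0 0 0 0 0 0")

```text
clock: 26.08
eef_pos: [0.4319, 0.2052, 0.1904]
eef_rot: [0.711, 0.703, 0.0, 0.0]
force: [-0.4, -0.3, -0.3]
finger_gap: 0.0473
finger_force: 0.0
```

```bash
python3 show.py w8.png
python3 - <<'E'
from h import *
p,s=snap("wrist"); print(s["eef_pos"]); H,S,V=hsv(p)
blobs(p,s,(H>7)&(H<16)&(S>215)&(V>140),.073,20,(240,60,420,330))
u=px(p,[[.431,.282,.06]],s)[0].astype(int)-60; i=p["img"][:,:,::-1]; print(u)
cv2.imwrite("pics/w8c.png",cv2.resize(i[u[1]:u[1]+120,u[0]:u[0]+120],(480,480),interpolation=cv2.INTER_CUBIC))
E
```

```text
[431.9 205.2 190.4] yaw 89.35 tilt z [ 2.e-04 -1.e-04 -1.e+00] gap 0.04730815046429823 F [-0.4 -0.3 -0.3]
[0.43180196 0.20523452 0.19029692]
[258  78]
```

View pics/w8c.png

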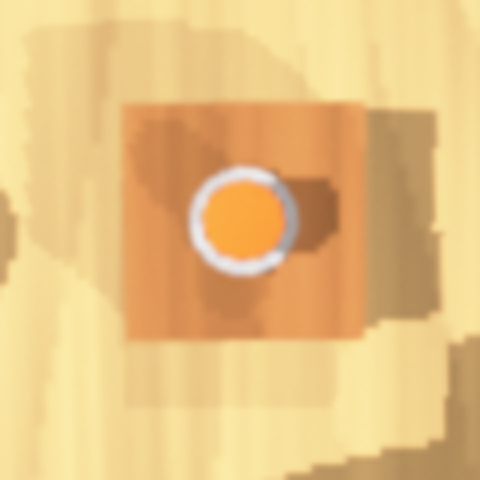

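Run:
```python
from h import *
p,s=snap("wrist"); print(s["eef_pos"]*1000)
print(onz(p,[[318.3,132.6]],.073,s)*1000, onz(p,[[318.5,133.2]],.049,s)*1000)
```

```text
[431.620404   205.25550401 190.21371563]
[[430.90017575 286.97017596]] [[430.8665141  286.57965031]]
```

Call:
drive_tool(deltas="0.0272 -0.0005 0 0 0 0 0;0.0272 -0.0005 0 0 0 0 0;0.0271 -0.0006 0.02 0 0 0 0;0 0 0.03 0 0 0 0;0 0 0.03 0 0 0 0;0 0 0.02 0 0 0 0;0 0 0.012 0 0 0 0;0 0 0.008 0 0 0 -0.3;0 0 0 0 0 0 -0.3;0 0 0 0 0 0 -0.3")

```text
clock: 27.07
eef_pos: [0.4304, 0.2872, 0.0704]
eef_rot: [0.711, 0.703, -0.0, -0.0]
force: [0.7, -0.2, -0.1]
finger_gap: 0.0337
finger_force: 0.0
```

Call:
drive_tool(deltas="0 0.0005 0.004 0 0 0 -0.3;0 0 0 0 0 0 -0.6;0 0 0 0 0 0 -1;0 0 0 0 0 0 -1;0 0 0 0 0 0 -1;0 0 0 0 0 0 -1", squeeze=30)

```text
clock: 27.57
eef_pos: [0.431, 0.2875, 0.0672]
eef_rot: [0.711, 0.704, 0.001, 0.0]
force: [-0.1, -0.3, 2.3]
finger_gap: 0.0152
finger_force: 30.0
```

Call:
drive_tool(deltas="0 0 -0.02 0 0 0 -1;0 0 -0.03 0 0 0 -1;0 0 -0.04 0 0 0 -1;-0.0138 0.0334 0 0 0 0 -1;-0.0138 0.0334 0 0 0 0 -1;-0.0138 0.0334 0 0 0 0 -1;-0.0138 0.0334 0 0 0 0 -1;-0.0137 0.0334 0 0 0 0 -1;0 0 0.015 0 0 0 -1;0 0 0.01 0 0 0 -1;0 0 0 0 0 0 -1;0 0 0 0 0 0 -1")

```text
clock: 28.57
eef_pos: [0.5945, 0.2169, 0.1297]
eef_rot: [0.71, 0.704, -0.002, -0.001]
force: [-0.4, -0.1, -0.5]
finger_gap: 0.0151
finger_force: 30.0
```

Call:
drive_tool(deltas="0 0 0 0 0 0 -1;0 0 0 0 0 0 -1;0 0 0 0 0 0 -1;0 0 0 0 0 0 -1")

```text
clock: 28.9
eef_pos: [0.5968, 0.2172, 0.1323]
eef_rot: [0.71, 0.704, 0.001, 0.0]
force: [-0.5, -0.1, 0.1]
finger_gap: 0.0154
finger_force: 30.0
```

```bash
python3 show.py w9.png
python3 - <<'E'
from h import *
p,s=snap("wrist"); print(s["eef_pos"])
X=np.array([[.5971,.216,.048],[*s["eef_pos"][:2],s["eef_pos"][2]-.061]]); print(px(p,X,s))
u=px(p,X,s)[1].astype(int)-60; i=p["img"][:,:,::-1]; print(u)
cv2.imwrite("pics/w9c.png",cv2.resize(i[u[1]:u[1]+120,u[0]:u[0]+120],(600,600),interpolation=cv2.INTER_CUBIC))
E
```

```text
[596.8 217.2 132.3] yaw 89.47 tilt z [ 1.3e-03  3.0e-04 -1.0e+00] gap 0.015372050073938553 F [-0.5 -0.1  0.1]
[0.59683107 0.21711906 0.13221628]
[[320.66036947 251.53856768]
 [320.22061744 261.01992327]]
[260 201]
```

View pics/w9c.png

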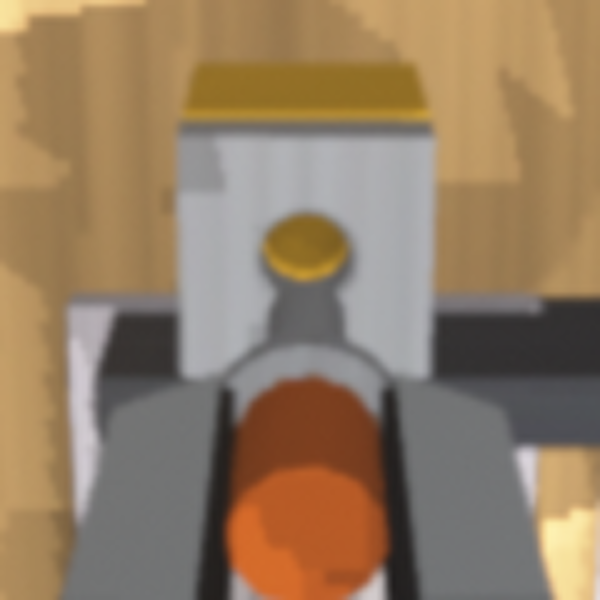

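Call:
drive_tool(deltas="-0.0004 0 0.01 0 0 0 -1;0 0 0.008 0 0 0 -1;0 0 0.003 0 0 0 -1;0 0 0.003 0 0 0 -1;0 0 0.003 0 0 0 -1;0 0 0.003 0 0 0 -1;0 0 0 0 0 0 -1;0 0 0 0 0 0 -1")

```text
clock: 29.67
eef_pos: [0.5968, 0.2163, 0.1013]
eef_rot: [0.711, 0.704, -0.0, -0.0]
force: [-0.0, -0.2, -0.8]
finger_gap: 0.0154
finger_force: 30.0
```

Call:
drive_tool(deltas="0 0 0.003 0 0 0 -1;0 0 0.003 0 0 0 -1;0 0 0.003 0 0 0 -1;0 0 0.003 0 0 0 -1;0 0 0.003 0 0 0 -1;0 0 0 0 0 0 -1;0 0 0 0 0 0 -1")

```text
clock: 30.25
eef_pos: [0.5965, 0.2162, 0.086]
eef_rot: [0.711, 0.704, -0.0, -0.0]
force: [-0.4, -0.1, -1.2]
finger_gap: 0.0151
finger_force: 30.0
```

Call:
drive_tool(deltas="0 0 0.003 0 0 0 -1;0 0 0.003 0 0 0 -1;0 0 0.003 0 0 0 -1;0 0 0.002 0 0 0 -1;0 0 0 0 0 0 -1;0 0 0 0 0 0 -1")

```text
clock: 30.75
eef_pos: [0.5966, 0.2162, 0.0751]
eef_rot: [0.711, 0.704, -0.0, -0.0]
force: [0.5, 0.1, -1.0]
finger_gap: 0.0152
finger_force: 30.0
```

Sliding freely; 5 mm left.

Call:
drive_tool(deltas="0 0 0.002 0 0 0 -1;0 0 0.002 0 0 0 -1;0 0 0.001 0 0 0 -1;0 0 0.001 0 0 0 -1;0 0 0 0 0 0 -1;0 0 0 0 0 0 -1")

```text
clock: 31.25
eef_pos: [0.597, 0.2163, 0.0702]
eef_rot: [0.711, 0.704, 0.0, 0.0]
force: [-1.2, -0.1, 3.0]
finger_gap: 0.0151
finger_force: 30.0
```

Call:
drive_tool(deltas="0 0 0.001 0 0 0 -1;0 0 0 0 0 0 -1;0 0 0 0 0 0 -0.2;0 0 0 0 0 0 -0.2;0 0 0 0 0 0 -0.2;0 0 -0.02 0 0 0 -0.2;0 0 -0.03 0 0 0 -0.2;0 0 -0.04 0 0 0 -0.2;0 0 -0.04 0 0 0 -0.2;-0.02 0 0 0 0 0 -1;-0.03 0 0 0 0 0 -1;-0.03 0 0 0 0 0 -1")

```text
clock: 32.25
eef_pos: [0.5964, 0.1363, 0.1994]
eef_rot: [0.71, 0.704, 0.001, 0.001]
force: [0.2, -0.4, -0.8]
finger_gap: 0.0209
finger_force: 0.0
```

Call:
drive_tool(deltas="0 0 0 0 0 0 -1;0 0 0 0 0 0 -1;0 0 0 0 0 0 -1;0 0 0 0 0 0 -1")

```text
clock: 32.58
eef_pos: [0.5958, 0.1373, 0.198]
eef_rot: [0.71, 0.704, -0.0, -0.0]
force: [-0.2, -0.0, -0.6]
finger_gap: 0.0009
finger_force: 0.0
```

```bash
python3 show.py w10.png
python3 - <<'E'
import cv2
from h import *
a=cv2.imread("pics/w10.png"); p,s=snap("top"); b=p["img"][:,:,::-1]
a=cv2.resize(a[60:360,200:500],(400,400)); b=cv2.resize(b[140:340,190:390],(400,400),interpolation=cv2.INTER_CUBIC)
cv2.imwrite("pics/chk.png",np.hstack([a,b]))
E
```

```text
[595.8 137.3 198. ] yaw 89.48 tilt z [-6.e-04  5.e-04 -1.e+00] gap 0.0008612785301945029 F [-0.2 -0.  -0.6]
```

View pics/chk.png

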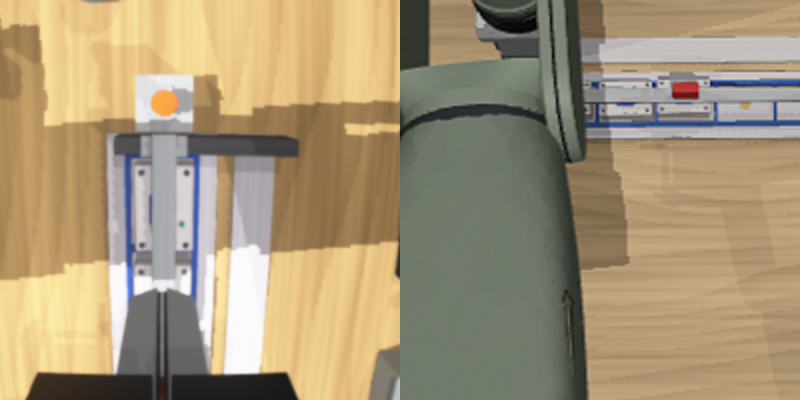

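Call:
drive_tool(deltas="-0.0374 -0.0097 0 0 0 0 -1;-0.0374 -0.0097 0 0 0 0 -1;-0.0374 -0.0097 0 0 0 0 -1;-0.0374 -0.0097 0 0 0 0 -1;-0.0374 -0.0097 0 0 0 0 -1;-0.0374 -0.0097 0 0 0 0 -1;-0.0374 -0.0097 0 0 0 0 -1")

```text
clock: 33.27
eef_pos: [0.5251, -0.1255, 0.1986]
eef_rot: [0.71, 0.704, 0.0, 0.0]
force: [0.7, -1.1, -0.1]
finger_gap: 0.0007
finger_force: 0.0
```

Call:
drive_tool(deltas="-0.0374 -0.0097 0 0 0 0 -1;-0.0374 -0.0097 0 0 0 0 -1;-0.0374 -0.0097 0 0 0 0 -1;-0.0374 -0.0097 0 0 0 0 -1;-0.0374 -0.0097 0 0 0 0 -1;-0.0374 -0.0097 0 0 0 0 -1;-0.0374 -0.0097 0 0 0 0 -1;0 0 0 0 0 0 -1;0 0 0 0 0 0 -1;0 0 0 0 0 0 -1;0 0 0 0 0 0 -1;0 0 0 0 0 0 -1")

```text
clock: 34.27
eef_pos: [0.4557, -0.3842, 0.1984]
eef_rot: [0.71, 0.704, 0.0, -0.0]
force: [-0.2, -0.4, 0.6]
finger_gap: 0.0003
finger_force: 0.0
```

```bash
python3 show.py w11.png
python3 - <<'E'
from h import *
p,s=snap("wrist"); H,S,V=hsv(p); print(s["eef_pos"])
u=px(p,[[.457,-.31,.066]],s)[0].astype(int); print(u)
a,b=max(u[0]-90,0),max(u[1]-60,0); i=p["img"][:,:,::-1]
c=i[b:b+120,a:a+160]; print(a,b,c.shape)
cv2.imwrite("pics/w11c.png",cv2.resize(c,None,fx=5,fy=5,interpolation=cv2.INTER_CUBIC))
print("orange");blobs(p,s,(H>3)&(H<18)&(S>150)&(V>90),.070,15,(a,b,a+160,b+120))
print("green");blobs(p,s,(H>50)&(H<85)&(S>120)&(V>60),.070,15)
E
```

```text
[ 455.7 -384.2  198.4] yaw 89.57 tilt z [-1.e-04  5.e-04 -1.e+00] gap 0.00034430678846898157 F [-0.2 -0.4  0.6]
[ 0.45567087 -0.38437192  0.19848999]
[321 141]
231 81 (120, 160, 3)
orange
[312 116  34  25 574] [ 461.9 -298.4] [ 462.4 -298.7] [25. 17.] 6.9
[305 119   7  22 110] [ 446.5 -300. ] [ 446.5 -300.1] [16.9  4.2] -85.5
[293 120  12  21 201] [ 439.2 -300.5] [ 439.1 -300.5] [16.1  8.5] -83.8
green
[314 229  35  35 962] [ 463.9 -395.4] [ 464.3 -395.4] [29.5 28.3] 89.5
[380 232   8   8  47] [ 508.  -386.5] [ 507.9 -386.4] [6. 6.] 89.7
```

View pics/w11c.png

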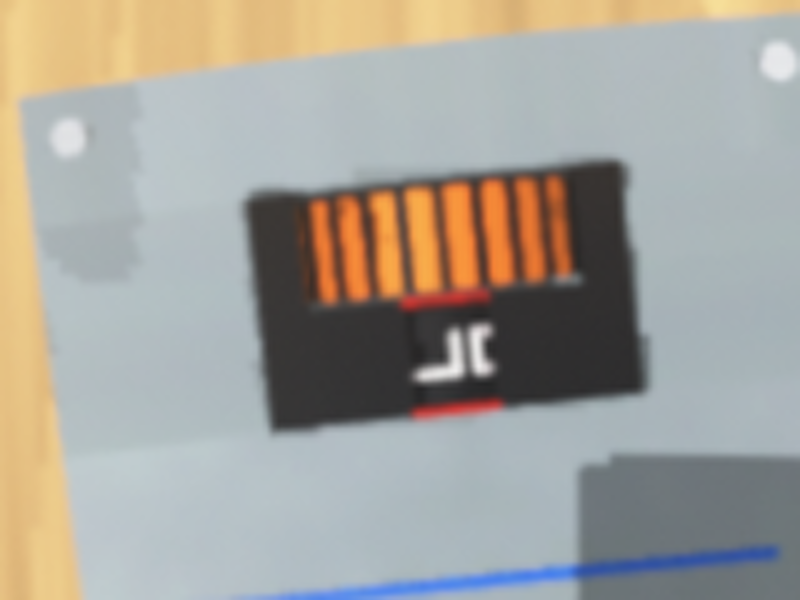

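```bash
cat > win.py <<'E'
# print coarse view of the digit window, rectified: rows = console +x (up), cols = console -y (right), 1 mm/cell
from h import *
p,s=snap("wrist","win_last.png"); print(np.round(s["eef_pos"]*1000,1))
c=np.array([WX,WY]) if 'WX' in globals() else None
W=onz(p,[[321.0,150.9]],.066,s)[0]
E
python3 - <<'E'
from h import *
p,s=snap("wrist"); print(s["eef_pos"]*1000)
w=onz(p,[[318.4,129.0]],.072,s)[0]; c=onz(p,[[321.0,150.9]],.066,s)[0]; b=onz(p,[[331,246]],.07,s)[0]
print(w*1000,c*1000,b*1000, np.degrees(np.arctan2(*(w-b)[::-1])), np.degrees(np.arctan2(*(w-c)[::-1])))
yaw=np.radians(6); ex=np.array([np.cos(yaw),np.sin(yaw)]); ey=np.array([-np.sin(yaw),np.cos(yaw)])
# rectify
n=1e-3*0.8
P=np.array([[c+ex*n*(12-r)-ey*n*(q-12) for q in range(25)] for r in range(25)]).reshape(-1,2)
uv=px(p,np.c_[P,np.full(len(P),.066)],s).astype(np.float32).reshape(25,25,2)
g=cv2.remap(cv2.cvtColor(p["img"],cv2.COLOR_RGB2GRAY),uv[...,0],uv[...,1],cv2.INTER_LINEAR)
for r in g: print("".join(" .:+#@"[min(5,int(v)//43)] for v in r))
E
```

```text
[ 455.62900634 -384.5798376   198.54601895]
[ 454.71003972 -299.96293435] [ 456.58251583 -317.47880686] [ 464.24768881 -395.41585811] 95.70605063270433 96.10184132526116
:.......................:
:.......................:
:.......................:
........................:
.......:::.....::......::
::.. ..:#+:...:++:.  ..:+
::.....+###+++###+.   .:+
::.....:#@@@@@@@#:.  ..:+
::.....:++######+:.. ..:+
::......:::::::::......::
::.....::++++++++:.....::
::.....:+###@#@@#+.....::
::.....:+######@@+.....::
::......::::::+#@+.....::
::............:#@+.....::
::............:##+.....::
::............:##+.....:+
::............:##+.....:+
::.........  .:++:.....:+
::........   ..:::.  ..:+
::.........  ..::..  ..:+
:......................:+
:.......................+
:.......................:
:.......................:
```

Call:
drive_tool(deltas="0 0 0 0 0 -0.112 -1;0.028 0.0053 0 0 0 0 -1;0.028 0.0053 0 0 0 0 -1;0.0281 0.0053 0 0 0 0 -1;0 0 0.03 0 0 0 -1;0 0 0.03 0 0 0 -1;0 0 0.03 0 0 0 -1;0 0 0.012 0 0 0 -1;0 0 0 0 0 0 -1;0 0 0 0 0 0 -1;0 0 0 0 0 0 -1;0 0 0 0 0 0 -1", squeeze=20)

```text
clock: 35.42
eef_pos: [0.4637, -0.302, 0.0988]
eef_rot: [0.67, 0.742, 0.0, 0.002]
force: [-1.0, 0.3, 0.7]
finger_gap: 0.0002
finger_force: 0.0
```

Call:
drive_tool(deltas="0 0 0 0 0 0 -1;0 0 0.002 0 0 0 -1;0 0 0.002 0 0 0 -1;0 0 0.001 0 0 0 -1;0 0 0.001 0 0 0 -1;0 0 0 0 0 0 -1;0 0 0 0 0 0 -1;0 0 0 0 0 0 -1")

```text
clock: 36.08
eef_pos: [0.4622, -0.3006, 0.0904]
eef_rot: [0.67, 0.742, 0.0, -0.0]
force: [0.4, 0.2, 0.0]
finger_gap: 0.0005
finger_force: 0.0
```

Call:
drive_tool(deltas="0 0 0.001 0 0 0 -1;0 0 0.001 0 0 0 -1;0 0 0.001 0 0 0 -1;0 0 0.001 0 0 0 -1;0 0 0 0 0 0 -1;0 0 0 0 0 0 -1")

```text
clock: 36.58
eef_pos: [0.4621, -0.3006, 0.0863]
eef_rot: [0.67, 0.742, -0.0, -0.0]
force: [0.3, -0.3, -0.7]
finger_gap: 0.0006
finger_force: 0.0
```

Call:
drive_tool(deltas="0 0 0.0005 0 0 0 -1;0 0 0.0005 0 0 0 -1;0 0 0 0 0 0 -1;0 0 0 0 0 0 -1")

```text
clock: 36.92
eef_pos: [0.4623, -0.3007, 0.0857]
eef_rot: [0.67, 0.742, -0.0, 0.0]
force: [-0.8, 0.8, 0.8]
finger_gap: 0.0008
finger_force: 0.8
```

Call:
drive_tool(deltas="0 0 0.001 0 0 0 -1;0 0 0.0003 0 0 0 -1;0 0 0 0 0 0 -1")

```text
clock: 37.17
eef_pos: [0.4632, -0.3007, 0.0853]
eef_rot: [0.67, 0.742, 0.001, 0.001]
force: [0.4, 1.5, 4.8]
finger_gap: 0.0004
finger_force: 2.7
```

Call:
drive_tool(deltas="0 -0.003 0 0 0 0 -1;0 -0.003 0 0 0 0 -1;0 -0.003 0 0 0 0 -1;0 -0.003 0 0 0 0 -1;0 -0.003 0 0 0 0 -1;0 0 0 0 0 0 -1;0 0 0 0 0 0 -1")

```text
clock: 37.75
eef_pos: [0.4481, -0.3024, 0.0857]
eef_rot: [0.67, 0.742, 0.0, 0.001]
force: [-0.8, 3.1, 7.5]
finger_gap: 0.0005
finger_force: 3.9
```

Call:
drive_tool(deltas="0 0 -0.008 0 0 0 -1;0 0.008 0 0 0 0 -1;0 0.007 0 0 0 0 -1;0 0 0 0 0 0 -1;0 0 0.006 0 0 0 -1;0 0 0.002 0 0 0 -1;0 0 0 0 0 0 -1")

```text
clock: 38.33
eef_pos: [0.464, -0.301, 0.0851]
eef_rot: [0.67, 0.742, 0.001, 0.002]
force: [2.6, 0.5, 5.8]
finger_gap: 0.0004
finger_force: 3.0
```

Call:
drive_tool(deltas="0 -0.003 0 0 0 0 -1;0 -0.003 0 0 0 0 -1;0 -0.003 0 0 0 0 -1;0 -0.003 0 0 0 0 -1;0 -0.003 0 0 0 0 -1;0 0 0 0 0 0 -1;0 0 0 0 0 0 -1")

```text
clock: 38.92
eef_pos: [0.448, -0.3027, 0.0856]
eef_rot: [0.67, 0.742, 0.0, 0.001]
force: [-1.6, 1.0, 9.5]
finger_gap: 0.0006
finger_force: 5.0
```

Call:
drive_tool(deltas="0 0 -0.012 0 0 0 -1;-0.028 0.002 -0.02 0 0 0 -1;-0.028 0.002 -0.03 0 0 0 -1;-0.028 0.002 -0.03 0 0 0 -1;0 0 0 0 0 0 -1;0 0 0 0 0 0 -1;0 0 0 0 0 0 -1;0 0 0 0 0 0 -1;0 0 0 0 0 0 -1")

```text
clock: 39.67
eef_pos: [0.4608, -0.3831, 0.1739]
eef_rot: [0.67, 0.742, 0.0, -0.002]
force: [-0.3, 0.1, -0.2]
finger_gap: 0.0002
finger_force: 0.0
```

```bash
cat > win.py <<'E'
from h import *
p,s=snap("wrist","win_last.png"); R=Ro.from_quat(s["eef_rot"]).as_matrix()
print(np.round(s["eef_pos"]*1000,1),"yaw",np.degrees(np.arctan2(R[1,0],R[0,0])))
c=np.array([.4566,-.3175]); yaw=np.radians(6); ex=np.array([np.cos(yaw),np.sin(yaw)]); ey=np.array([-np.sin(yaw),np.cos(yaw)])
n=.8e-3
P=np.array([[c+ex*n*(13-r)-ey*n*(q-12) for q in range(25)] for r in range(27)]).reshape(-1,2)
uv=px(p,np.c_[P,np.full(len(P),.066)],s).astype(np.float32).reshape(27,25,2)
g=cv2.remap(cv2.cvtColor(p["img"],cv2.COLOR_RGB2GRAY),uv[...,0],uv[...,1],cv2.INTER_LINEAR)
H,S,V=hsv(p); red=((H<6)|(H>174))&(S>120)&(V>90)
rm=cv2.remap(red.astype(np.uint8)*255,uv[...,0],uv[...,1],cv2.INTER_LINEAR)
for r,(a,b) in enumerate(zip(g,rm)): print("%2d "%r+"".join("R" if w>120 else " .:+#@"[min(5,int(v)//43)] for v,w in zip(a,b)))
E
python3 win.py
```

```text
[ 460.8 -383.1  173.9] yaw 95.88791751176758
 0 ........................:
 1 ........................:
 2 :.......................:
 3 :.......................:
 4 RRR.....................:
 5 RRR...................RR+
 6 RRR.....:::::::::.   .RR+
 7 RRR....:+#######+..  .RR+
 8 RRR....+#@@@@@@##:.  .RR+
 9 RRR....+###+++++:..  .RR+
10 RRR....+##:...........RR+
11 RRR....+##:...........RR+
12 RRR....+##++++++:.....RR+
13 RRR....+#@@@@@@@#:....RR+
14 RRR....:#######@@+....RR+
15 RRR.....::::::+#@+....RR:
16 RRR...........:#@+....RR:
17 RRR......:::::+#@+....RR+
18 RRR....:+######@@+....RR+
19 RRR....:#@#####@#:....RR+
20 RRR....:+#+++++++..  .RR+
21 RRR......:........   .RR+
22 :RR....................R+
23 :.......................:
24 :.......................:
25 :.......................:
26 ........................:
```

Call:
drive_tool(deltas="0.028 0.0033 0 0 0 0 -1;0.028 0.0033 0 0 0 0 -1;0.028 0.0034 0 0 0 0 -1;0 0 0.03 0 0 0 -1;0 0 0.03 0 0 0 -1;0 0 0.022 0 0 0 -1;0 0 0 0 0 0 -1;0 0 0 0 0 0 -1;0 0 0.006 0 0 0 -1;0 0 0.004 0 0 0 -1;0 0 0 0 0 0 -1;0 0 0 0 0 0 -1")

```text
clock: 40.72
eef_pos: [0.4641, -0.3014, 0.0853]
eef_rot: [0.67, 0.742, 0.0, 0.001]
force: [1.6, -1.2, 0.5]
finger_gap: 0.0007
finger_force: 0.5
```

Call:
drive_tool(deltas="0 -0.003 0 0 0 0 -1;0 -0.003 0 0 0 0 -1;0 -0.003 0 0 0 0 -1;0 -0.003 0 0 0 0 -1;0 -0.003 0 0 0 0 -1;0 -0.0026 0 0 0 0 -1;0 0 0 0 0 0 -1;0 0 0 0 0 0 -1")

```text
clock: 41.38
eef_pos: [0.4456, -0.3032, 0.0852]
eef_rot: [0.67, 0.742, -0.001, 0.001]
force: [-1.5, -0.9, 6.5]
finger_gap: 0.0005
finger_force: 3.3
```

Call:
drive_tool(deltas="0 0 -0.012 0 0 0 -1;-0.028 0.002 -0.02 0 0 0 -1;-0.028 0.002 -0.03 0 0 0 -1;-0.028 0.002 -0.03 0 0 0 -1;0 0 0 0 0 0 -1;0 0 0 0 0 0 -1;0 0 0 0 0 0 -1;0 0 0 0 0 0 -1;0 0 0 0 0 0 -1")

```text
clock: 42.13
eef_pos: [0.4591, -0.3832, 0.174]
eef_rot: [0.67, 0.743, 0.0, -0.002]
force: [-0.8, 0.8, -0.3]
finger_gap: 0.0006
finger_force: 0.0
```

```bash
python3 win.py
python3 - <<'E'
import cv2
from h import *
i=cv2.imread("pics/win_last.png"); cv2.imwrite("pics/win_a.png",cv2.resize(i[60:320,220:480],(600,600),interpolation=cv2.INTER_CUBIC))
E
```

```text
[ 459.1 -383.2  174. ] yaw 95.89387041758528
 0 ........................:
 1 ........................:
 2 ........................:
 3 :.......................:
 4 :.......................:
 5 RRR.......:::..........R:
 6 RRR.  ...:::::....   .RR:
 7 RRR.  ............   .RR:
 8 RRR.....:.......:..  .RR:
 9 RRR....:+:.....++:.. .RR:
10 RRR....+#+:...:##:....RRR
11 RRR....+##:...:##:....RRR
12 RRR....+##:...:##:....RR:
13 RRR....+##++++#@#:....RR+
14 RRR....+@@@@@@@@#:....RR+
15 RRR....:######@@#:....RR:
16 RRR.....::::::+##:....RR:
17 RRR...........:##:....RR:
18 RRR...........:##:....RR+
19 RRR........  .:+#:....RR+
20 RRR.......   ..::..  .RR+
21 RRR........  ......  .RR+
22 RRR...................RR+
23 ........................+
24 ........................+
25 ........................+
26 ........................+
```

```bash
cat >> win.py <<'E'
def prof(img,cols):
    v=img[:,cols].astype(float).mean(1); return v
m=prof(g,slice(8,14)); rr=np.where(prof(rm,slice(0,2))>100)[0]; rr2=np.where(prof(rm,slice(22,24))>100)[0]
print("red rows",rr.min(),rr.max(),rr2.min(),rr2.max())
w=(m-m.min())[9:18]; w=np.clip(w-40,0,None); print("bar centre row",(w*np.arange(9,18)).sum()/w.sum())
v=prof(g,slice(14,17)); v=np.clip(v-100,0,None)[7:22]; print("right stroke centre",(v*np.arange(7,22)).sum()/v.sum())
E
python3 win.py | tail -3
```

```text
red rows 4 22 5 21
bar centre row 13.680628272251308
right stroke centre 14.054368932038836
```

View pics/win_a.png

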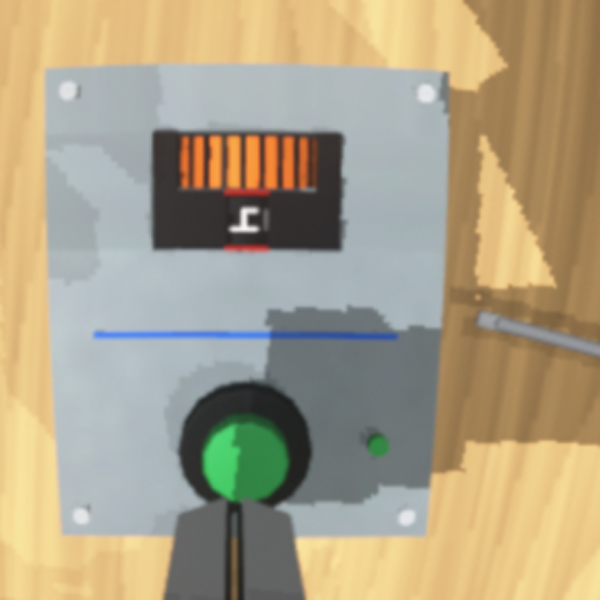

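Call:
drive_tool(deltas="-0.0125 0.0034 0.02 0 0 0 -1;0 0 0.03 0 0 0 -1;0 0 0.02 0 0 0 -1;0 0 0.004 0 0 0 -1;0 0 0 0 0 0 -1;0 0 0 0 0 0 -1;0 0 0 0 0 0 -1;0 0 0 0 0 0 -1")

```text
clock: 42.9
eef_pos: [0.4658, -0.3982, 0.1039]
eef_rot: [0.67, 0.742, -0.0, 0.002]
force: [1.1, 0.5, 0.2]
finger_gap: 0.0008
finger_force: 0.0
```

Call:
drive_tool(deltas="0 0 0.004 0 0 0 -1;0 0 0.003 0 0 0 -1;0 0 0.003 0 0 0 -1;0 0 0.002 0 0 0 -1;0 0 0 0 0 0 -1;0 0 0 0 0 0 -1")

```text
clock: 43.4
eef_pos: [0.4661, -0.3986, 0.094]
eef_rot: [0.67, 0.742, -0.0, 0.002]
force: [-3.0, 3.3, 15.3]
finger_gap: 0.0006
finger_force: 7.7
```

Call:
drive_tool(deltas="0 0 0.002 0 0 0 -1;0 0 0.001 0 0 0 -1;0 0 0.001 0 0 0 -1;0 0 0 0 0 0 -1;0 0 0 0 0 0 -1")

```text
clock: 43.82
eef_pos: [0.4662, -0.3988, 0.0936]
eef_rot: [0.67, 0.742, -0.0, 0.002]
force: [-7.3, 7.8, 31.1]
finger_gap: 0.0003
finger_force: 15.6
```

Call:
drive_tool(deltas="0 0 -0.01 0 0 0 -1;0 0 -0.03 0 0 0 -1;0 0 -0.03 0 0 0 -1;-0.03 0 -0.02 0 0 0 -1;-0.03 0 0 0 0 0 -1;0 0 0 0 0 0 -1;0 0 0 0 0 0 -1;0 0 0 0 0 0 -1;0 0 0 0 0 0 -1;0 0 0 0 0 0 -1")

```text
clock: 44.65
eef_pos: [0.4706, -0.4555, 0.1751]
eef_rot: [0.67, 0.742, 0.0, -0.001]
force: [0.1, 0.7, -0.3]
finger_gap: 0.0002
finger_force: 0.0
```

Run:
```python
from h import *
p,s=snap("wrist"); print(s["eef_pos"]*1000); H,S,V=hsv(p)
m=((H>45)&(H<85)&(S>110)&(V>60))
n,l,st,c=cv2.connectedComponentsWithStats(m.astype(np.uint8)); k=1+np.argmax(st[1:,4]); print(st[k])
# top disc: fit z so size=28 and centroid
ys,xs=np.nonzero(l==k)
for z in (.064,.070,.075,.080,.085,.09):
    xy=onz(p,np.c_[xs,ys],z,s); (cx,cy),r=cv2.minEnclosingCircle((xy*1000).astype(np.float32)); print(z,np.round([cx,cy,2*r],1),rect(xy)[1])
o,d=rays(p,c[k],s)
# second: ray from scene/top cameras
for nme in ("scene","top"):
    q,_=snap(nme); H,S,V=hsv(q); g=((H>55)&(H<85)&(S>130)&(V>50)); n,L,t,cc=cv2.connectedComponentsWithStats(g.astype(np.uint8))
    e=px(q,[[.464,-.392,.08]])[0]
    j=[i for i in range(1,n) if t[i,4]>25 and np.linalg.norm(cc[i]-e)<25]
    for i in j:
        o2,d2=rays(q,cc[i]); A=np.c_[d[0],-d2[0]]; ab=np.linalg.lstsq(A,o2-o,rcond=None)[0]
        print(nme,t[i],np.round((o+d[0]*ab[0])*1000,1),np.round((o2+d2[0]*ab[1])*1000,1))
```

```text
[ 470.64035705 -455.53942919  175.08019679]
[ 301  138   40   40 1265]
0.064 [ 463.8 -392.8   30.1] [29.2 29. ]
0.07 [ 463.8 -392.5   29.4] [28.6 28.3]
0.075 [ 463.8 -392.2   28.9] [28.  27.8]
0.08 [ 463.8 -391.9   28.4] [27.5 27.3]
0.085 [ 463.8 -391.6   27.8] [27.  26.8]
0.09 [ 463.8 -391.2   27.3] [26.5 26.2]
scene [145 335  16  16 198] [ 463.7 -391.4   86.7] [ 463.8 -391.    86.6]
top [514 233  13  13 106] [ 463.7 -391.6   82.6] [ 464.9 -391.1   82.6]
```

Call:
drive_tool(deltas="0.0325 -0.0001 0 0 0 0 -1;0.032 -0.0001 0 0 0 0 -1;0 0 0.03 0 0 0 -1;0 0 0.03 0 0 0 -1;0 0 0.01 0 0 0 -1;0 0 0 0 0 0 -1;0 0 0 0 0 0 -1;0 0 0 0 0 0 -1;0 0 0 0 0 0 -1")

```text
clock: 45.55
eef_pos: [0.4653, -0.3944, 0.1083]
eef_rot: [0.67, 0.742, -0.0, 0.002]
force: [0.4, 0.5, 0.7]
finger_gap: 0.0005
finger_force: 0.0
```

Call:
drive_tool(deltas="0 0 0.002 0 0 0 -1;0 0 0.002 0 0 0 -1;0 0 0.002 0 0 0 -1;0 0 0.001 0 0 0 -1;0 0 0 0 0 0 -1;0 0 0 0 0 0 -1")

```text
clock: 46.05
eef_pos: [0.4644, -0.3933, 0.0995]
eef_rot: [0.67, 0.742, -0.0, 0.0]
force: [0.3, -0.1, 2.3]
finger_gap: 0.0006
finger_force: 0.9
```

Contact starts near z 0.0997; press about 6 mm more.

Call:
drive_tool(deltas="0.001 0 0.002 0 0 0 -1;0 0 0.002 0 0 0 -1;0 0 0 0 0 0 -1;0 0 0 0 0 0 -1")

```text
clock: 46.38
eef_pos: [0.4645, -0.3928, 0.0958]
eef_rot: [0.67, 0.742, -0.0, 0.001]
force: [0.3, -1.8, 3.6]
finger_gap: 0.0007
finger_force: 2.0
```

Call:
drive_tool(deltas="0 0 0.001 0 0 0 -1;0 0 0.001 0 0 0 -1;0 0 0.001 0 0 0 -1;0 0 0.0005 0 0 0 -1;0 0 0 0 0 0 -1;0 0 0 0 0 0 -1")

```text
clock: 46.88
eef_pos: [0.4645, -0.3929, 0.0941]
eef_rot: [0.67, 0.742, -0.0, 0.001]
force: [-3.3, 0.4, 11.8]
finger_gap: 0.0004
finger_force: 6.5
```

Call:
drive_tool(deltas="0 0 -0.01 0 0 0 -1;0 0 -0.03 0 0 0 -1;0 0 -0.03 0 0 0 -1;0 0 -0.03 0 0 0 -1;0 0 0 0 0 0 -1;0 0 0 0 0 0 -1;0 0 0 0 0 0 -1;0 0 0 0 0 0 -1")

```text
clock: 47.55
eef_pos: [0.4629, -0.3902, 0.1889]
eef_rot: [0.67, 0.742, 0.0, -0.003]
force: [-0.2, -0.5, 0.1]
finger_gap: 0.0002
finger_force: 0.0
```

```bash
python3 win.py | tail -26
python3 - <<'E'
from h import *
p,s=snap("top","t_end.png"); H,S,V=hsv(p)
print("pin orange");blobs(p,s,(H>5)&(H<18)&(S>170)&(V>120),.076,6,(215,165,270,270))
print("pin if home at 76mm, lug hole 597,216:",px(p,[[.597,.216,.076]]))
print("red");blobs(p,s,((H<5)|(H>175))&(S>170)&(V>100),.078,8,(300,150,360,220))
print("blue-free bench");blobs(p,s,(H>100)&(H<125)&(S>120)&(V>60),.03,10,(225,225,440,300))
E
```

```text
4 .R......................:
 5 RRR.....:::::::::.....RR:
 6 RRR.. ..:::::::::..  .RR+
 7 RRR.. .............  .RR+
 8 RRR.....:.......:..  .RR+
 9 RRR....:++:....++:.. .RR+
10 RRR....+##:...:+#+....RR+
11 RRR....+##:...:##+....RR+
12 RRR....+@#+:..:##+....RR+
13 RRR....+@@#+++##@+....RR+
14 RRR....+@@@###@@@+....RR+
15 RRR....+######@@@+....RR+
16 RRR....::++++++##+....RR+
17 RRR...........:##+....RR:
18 :RR...........:##+....RR:
19 :RR...........:+#+....RR:
20 RRR........  ..:::....RR:
21 RRR........  ......  .RR:
22 RRR....................R:
23 ........................:
24 ........................:
25 ........................:
26 ........................:
red rows 4 22 5 22
bar centre row 13.60639645345155
right stroke centre 14.265136525524337
pin orange
[235 182   6   6  13] [599.  215.7] [597.9 215.3] [11.6 11. ] 0.8
pin if home at 76mm, lug hole 597,216: [[237.15265874 184.89442913]]
red
[327 182  12   7  84] [592.1   6.5] [592.1   6.5] [24.1 13.6] 88.9
blue-free bench
```

```bash
python3 -c "
from rig import manip
print(manip.sign_off())"
```

```text
the job is handed in; nothing more can be done
None
```

The job is handed in: all three finished modules sit in the tray pockets, the bar is shut and pinned home, the wheel shows 4 (about 0.6 mm off centre in its window), and the start button was pressed fully last, at about 47 s; my first press was about 7 mm off centre and pushed with about 31 N, so I pressed again centred.

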